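# Turn the swivel hook to its stop and hang the lantern on it

### The arm

A 6-joint arm with a two-finger parallel gripper is mounted at the origin on a cart in front of the work surface, level with it; the furniture and walls round the work are solid. World frame = base frame: x ahead of the robot, y to its left, z up, the work surface at z = 0. Lengths are in m, angles in rad, forces in N, time in s.
With the tool pointing down it reaches from about 0.3 to 0.875 m from the base axis. Payload 6.4 kg.
Tool frame: the origin (TCP) lies on the centre line of the jaws, within the pads' length; the fingertips stand 8 mm ahead of it and the grasp point (between the pads) lies 11 mm behind it; z points along the fingers, y is the direction in which the jaws open and shut (so a half turn about z gives the same grasp; the last joint's range is limited). The gripper opens to 85 mm and grips with 20 to 120 N. Pads are 22 mm wide; open, the fingers measure 114 mm over their backs; the gripper's body (76 mm by 85 mm) begins 54 mm behind the grasp point. The pads swing forward as they close: fully open they stand 13 mm farther back than shut.
Start: joints at [0.931, 0.181, 1.607, -0, 1.354, -0.206], TCP at [0.242, 0.522, 0.215] pointing down, gripper open.
Joint ranges: [-2.99, 2.99], [-0.89, 2.07], [0.3, 2.58], [-1.14, 4.28], [0, 2.63], [-3.12, 3.12]. Speed limits (rad/s): [2.57, 2.57, 3.01, 3.14, 3.14, 3.14].

### API

Orientations are given as a unit quaternion [w, x, y, z].
In Python, from rig import bot gives the robot as it stands. The module is installed in compiled form; this text tells all that it offers.
- The arm moves only by the tool step_arm, never from a script. Its argument "commands" is a list of rows, each a list of 3 entries, a list of its own where there are three numbers: the shift along the tool's x, y, z in cm, then the turn, a rotation vector about the tool's x, y, z in rad, then the finger opening in cm, from 0 to 8.54. In form: [[[tx, ty, tz], [wx, wy, wz], claw], ...]. A call has 1 to 5 rows; each row shifts and turns the commanded pose from where the row before left it, along the tool's axes as they then stand; what a row does not reach is not made up. A row lasts 1/10 s, in which the tool goes at most 50 mm and 8.59 degrees, less where a joint would pass 70% of its speed; a pose out of reach is approached as far as the arm can. A call with a gripper value outside its range is refused whole. The fingers move at their own pace and stop on an object; "squeeze" is the grip in N (left out, the last holds). Time passes only in rows, so rows that do not move let the fingers close. It gives the time, the measured TCP pose, the force and the opening at its end, in the units of the state.
- bot.get_obs(): the state, without advancing time (a new reading comes with each control period).
- bot.get_image(name): name is "scene" or "top" or "wrist"; returns (picture, depth): 384x512x3 uint8, blue, green, red; 384x512 float32, m along the optical axis (not along the pixel's ray), 0 where there is no reading.
- bot.camera_info(name): a dict with "mtx" (3x3 intrinsics, pixels), "eye" and "attitude" of the camera in the world. Camera axes: x right, y down, z forward; pixel columns grow to the right and rows downward; lengths in m; the calibration is good to about 2 mm. A picture is of the moment at which its call begins: read the wrist's pose just before it. camera_info takes no time and is no camera call; for the wrist camera it gives the pose at the moment of the call.
- bot.finish_job(): hands the job in, once; it reports no verdict.
The state is a dict: "t": time; "q": joint angles; "qvel": joint speeds; "tau": joint torques, N m; "eef_pos": TCP position; "eef_rot": TCP orientation; "contact_force": force on the tool from outside, world axes, zero at the start; "wrist_torque": the same for the moment, N m; "gripper_width": finger opening in m.
Only numpy, scipy, OpenCV 4.12 (cv2) and the standard library are available. Lean on these libraries where they do the work, as an engineer would, in place of code of your own. Each camera call takes 0.05 s, during which the arm holds its last target.

### The job

Swing the hook on the bench stand anticlockwise (seen from above) with the gripper until it meets its stop, and keep it pressed there gently but firmly for about a second; the stop has been re-set by hand, so feel for it. Then hang the lantern on the hook by the bar under its grip, in the gap between the hook's collar and its upturned tip, with the hook still resting against its stop. Do not force the hook or the lantern, and leave the loose tools on the table where they are.

Things in the scene. Friction and masses are not known exactly. Their poses are not given: they have to be found in the camera images.
- hook_stand: Steel stand screwed to the table, never moves: round grey foot 104 mm across, 12 mm high, upright post 18 mm across on which the swivel hook turns. Origin: centre of the foot's underside, on the post's axis; z up. At its stop the hook faces anywhere within 0.3 rad either side of the stand's -x axis: the stop was clamped by hand and is not measured.
- stop_axis (a point): Post axis at the middle of the dark stop collar (38 mm across, 14 mm high) clamped on the post below the hook; z = 116 mm. The collar carries an upright rubber-faced pin, 8 mm thick, 26 mm off the axis, on a side that this frame does not tell; the hook's lug comes up against it. Fixed to the stand; axes as the stand.
- swivel_hook: Steel hook on the post. Origin: on the vertical turning axis, at the arm's centreline, 155 mm above the table; x along the arm to the tip, z up. Turns about z only; starts 1.1 to 2.0 rad clockwise of the stand's -x axis. Arm: bar 10 mm wide, 8 mm high, to x = 86 mm. Hub 32 mm across, z -15 to +19 mm. Under the arm a lug at x = 22 to 30 mm reaches down to z = -25 mm.
- hook_push (a point): Point on the arm's side to push (hook frame x = 68, y = -5, z = 0 mm); push towards the hook's +y (anticlockwise). About 1.5 N here turns the stiff swivel; it stays where it is left. At the stop the force rises steeply, to 20 N within about 5 mm. Seated: 3 N at the stop pin; 6 to 11 N here gives that amply. Over 20 N between gripper and hook is forcing it.
- hook_tip (a point): Centre of the ball end of the upturned tip, an 8 mm round pin at hook x = 78 to 86 mm; its top stands 14.5 mm above the arm's top. Axes as the hook.
- hook_seat (a point): Where the lantern's bar is to rest: top of the arm (hook frame x = 70, z = +4 mm), middle of the 16 mm gap between the tip and an upright round collar, 26 mm across, at hook x = 54 to 62 mm, whose rim stands 9 mm above the arm's top. Axes as the hook: x towards the tip, z up.
- lantern: Battery lantern, about 0.3 kg, upright on the table, the same seen from +x or -x. Round body 66 mm across, 62 mm high, with a clear band; on it a flat black handle 12 mm thick (x): posts 8 mm wide at y = -30 and +30 mm, a cross-bar at z = 110 to 122 mm, a grip tab above. Under the bar a window 52 mm wide, 48 mm high, open through along x. Origin: centre of underside, z up.
- lantern_grip (a point): In the lantern's flat grip tab, 140 mm above its underside: tab 12 mm thick (x), 36 mm wide (y), z = 122 to 154 mm. Take it across its thickness. Axes as the lantern.
- lantern_bar (a point): Middle of the underside of the lantern's cross-bar (z = 110 mm in the lantern's frame); axes as the lantern. The bar hangs across the hook's arm: lantern x along the hook's x, either way round.
- pliers: Bystander: the blue-handled pliers, 177 mm long, flat on the table; origin: centre of its underside. Leave it.
- padlock: Bystander: the small padlock, 72 mm long, flat on the table; origin: centre of its underside. Leave it.
- tape_measure: Bystander: the tape measure, 81 mm long, 61 mm tall, on the table; origin: centre of its underside. Leave it.
- driver_red: Bystander: the screwdriver, 211 mm, flat on the table; origin: centre of its underside. Leave it.
- scraper: Bystander: the scraper with a dark grip, 190 mm long, flat on the table; origin: centre of its underside. Leave it.

How it is judged:
By the outcome, as a careful person would: the job done as asked, in the order asked, and still so for the second after the job is handed in, with the robot touching nothing.
It also fails if it takes over 72 s, if anything falls off the work surface, if the arm or the gripper's body presses on something with over 40 N, if the wrist force passes 120 N, or if a joint passes its speed limit or range.

## Working session

There is one attempt and no reset: what is moved stays moved. The work goes in short steps, Python scripts to look and compute and a tool call to move; the robot and the scene stay as the last step left them, time stands still between calls to the robot, and variables do not carry over. Pictures are saved under pics/ and viewed, and the job is handed in when it is done.

Besides the shell and the picture viewer there is one more tool, called after "Request:" by a JSON object that holds its "api" and its "payload". step_arm: Moves the arm, as the interface text tells. Its arguments: {"type":"object","properties":{"commands":{"type":"array"},"squeeze":{"type":"number"}},"required":["commands"]}

```bash
mkdir -p pics; cat > h.py <<'E'
import numpy as np, cv2
from scipy.spatial.transform import Rotation as R
from rig import bot
np.set_printoptions(precision=4,suppress=True)
def rot(q): return R.from_quat([q[1],q[2],q[3],q[0]])
E
python3 - <<'E'
from h import *
print(bot.get_obs())
for n in ["scene","top"]:
    print(n,bot.camera_info(n))
    im,d=bot.get_image(n); cv2.imwrite(f"pics/{n}0.png",im); np.savez(f"{n}0.npz",im=im,d=d)
E
```

```text
{'t': 0.0, 'q': array([ 0.9307,  0.1816,  1.608 ,  0.    ,  1.3538, -0.2063]), 'qvel': array([-0.0009, -0.0027, -0.002 ,  0.0013,  0.0004, -0.0007]), 'tau': array([  0.0008, -44.4871, -35.1351,  -0.0001,   0.0088,   0.    ]), 'eef_pos': array([0.2413, 0.5213, 0.214 ]), 'eef_rot': array([-0.0004,  0.2152,  0.9766, -0.0008]), 'contact_force': array([0.2114, 0.0894, 0.0317]), 'wrist_torque': array([-0.0164, -0.0372, -0.0299]), 'gripper_width': 0.08508601418236812}
scene {'mtx': array([[372.5922,   0.    , 257.0129],
       [  0.    , 372.5922, 196.3813],
       [  0.    ,   0.    ,   1.    ]]), 'eye': array([ 0.1142, -0.7021,  0.6872]), 'attitude': array([-0.3801,  0.8519, -0.3338,  0.1358])}
top {'mtx': array([[480.3612,   0.    , 271.4879],
       [  0.    , 480.3612, 193.6385],
       [  0.    ,   0.    ,   1.    ]]), 'eye': array([ 0.3107, -0.1608,  1.1839]), 'attitude': array([ 0.0607, -0.5533,  0.8253, -0.0952])}
```

View pics/scene0.png

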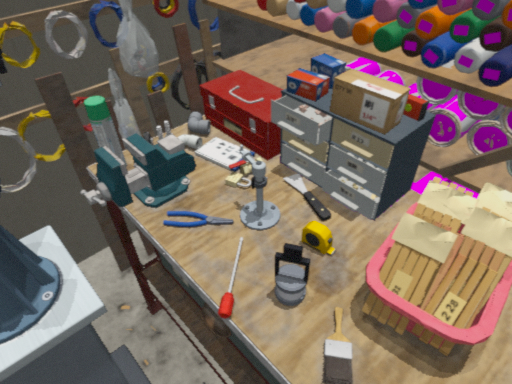

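View pics/top0.png

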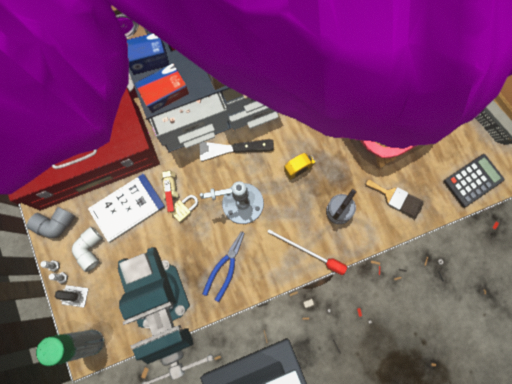

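```bash
cat >> h.py <<'E'
def cam(n,ci=None):
    c=ci or bot.camera_info(n); return c["mtx"],np.array(c["eye"]),rot(c["attitude"]).as_matrix()
def ray(n,u,v,z,ci=None):
    K,e,A=cam(n,ci); d=A@np.linalg.solve(K,[u,v,1.]); return e+d*(z-e[2])/d[2]
def dep(n,u,v,d,ci=None):
    K,e,A=cam(n,ci); return e+A@np.linalg.solve(K,[u,v,1.])*d
def proj(n,p,ci=None):
    K,e,A=cam(n,ci); c=K@(A.T@(np.array(p)-e)); return c[:2]/c[2]
def cloud(n,d,ci=None):
    K,e,A=cam(n,ci); v,u=np.indices(d.shape); r=np.stack([u,v,np.ones_like(u)],-1)@np.linalg.inv(K).T
    return e+(r*d[...,None])@A.T
E
python3 - <<'E'
from h import *
for n,(x0,x1,y0,y1) in dict(scene=(200,350,140,320),top=(160,380,130,310)).items():
    z=np.load(n+"0.npz"); im=z["im"]; P=cloud(n,z["d"])
    c=cv2.resize(im[y0:y1,x0:x1],None,fx=3.3,fy=3.3,interpolation=cv2.INTER_CUBIC); cv2.imwrite(f"pics/{n}crop.png",c)
for u,v in [(243,215),(240,190),(212,193),(341,212),(347,198),(300,220),(220,260)]:
    z=np.load("top0.npz"); print(u,v,cloud("top",z["d"])[v,u])
E
```

```text
243 215 [ 0.5352 -0.1831  0.0076]
240 190 [ 0.5584 -0.1943  0.168 ]
212 193 [ 0.5755 -0.1357  0.1669]
341 212 [ 0.4359 -0.387   0.1243]
347 198 [ 0.4559 -0.4057  0.1537]
300 220 [ 0.471  -0.3104 -0.0007]
220 260 [ 0.4525 -0.0906  0.0118]
```

View pics/scenecrop.png

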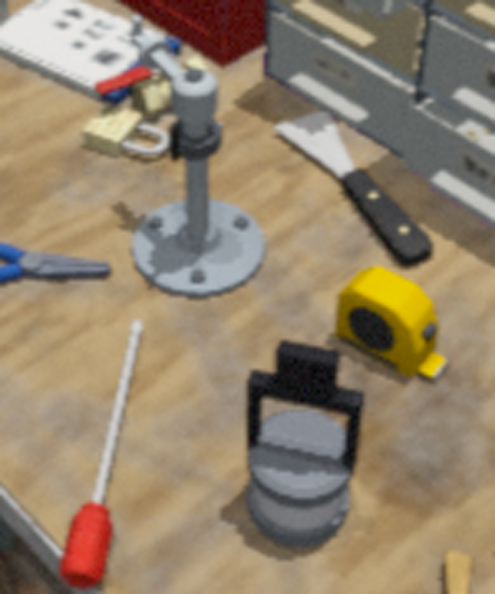

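View pics/topcrop.png

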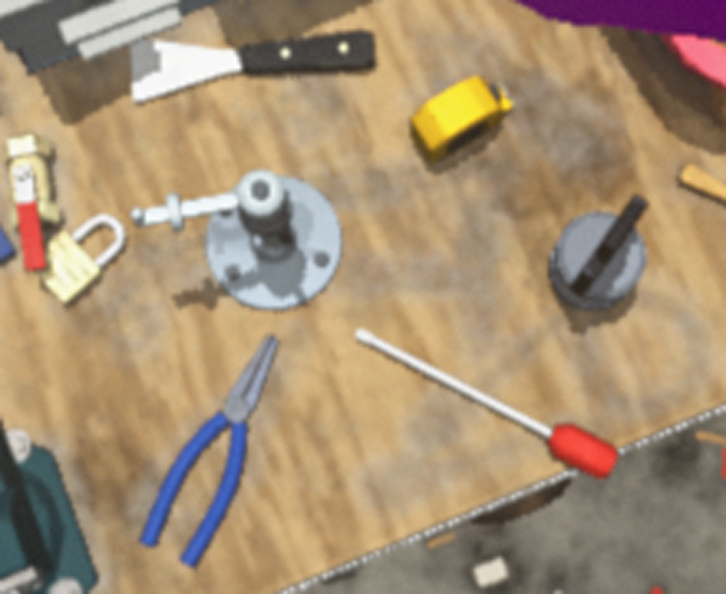

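```bash
python3 - <<'E'
from h import *
for n in ["top","scene"]:
    z=np.load(n+"0.npz"); P=cloud(n,z["d"]); im=z["im"].astype(int)
    L=(abs(P[...,0]-.445)<.06)&(abs(P[...,1]+.395)<.06)
    for lo,hi in [(.148,.162),(.116,.128),(.058,.068)]:
        m=L&(P[...,2]>lo)&(P[...,2]<hi); 
        if m.sum()<4: continue
        p=P[m]; c,s,V=np.linalg.svd(p[:,:2]-p[:,:2].mean(0),full_matrices=False)
        (cx,cy),(w,h),a=cv2.minAreaRect((p[:,:2]*1000).astype(np.float32))
        print(n,"L",lo,m.sum(),p.mean(0),"ang",np.arctan2(V[0,1],V[0,0]),"rect",cx,cy,w,h,a)
    H=(abs(P[...,0]-.555)<.13)&(abs(P[...,1]+.185)<.14)
    for lo,hi in [(.171,.185),(.145,.2),(.006,.016)]:
        m=H&(P[...,2]>lo)&(P[...,2]<hi); p=P[m]
        vv,uu=np.nonzero(m); print(n,"H",lo,m.sum(),p.mean(0),p.min(0),p.max(0),"px",uu.min(),uu.max(),vv.min(),vv.max())
E
```

```text
top L 0.148 86 [ 0.4542 -0.4072  0.1537] ang 2.107534808116875 rect 454.3454895019531 -407.3118896484375 12.255655288696289 34.97654724121094 29.97582244873047
top L 0.116 60 [ 0.4492 -0.3989  0.122 ] ang 2.128693424267235 rect 455.03863525390625 -407.9610290527344 11.828444480895996 68.52289581298828 33.15641784667969
top L 0.058 399 [ 0.4537 -0.4069  0.0622] ang -2.6391322281586533 rect 454.053466796875 -407.92364501953125 62.87355422973633 63.565956115722656 66.58956146240234
top H 0.171 54 [ 0.5665 -0.1847  0.1733] [ 0.554  -0.2035  0.1711] [ 0.5832 -0.111   0.1783] px 200 243 183 194
top H 0.145 379 [ 0.5679 -0.1675  0.1638] [ 0.5359 -0.2089  0.1462] [ 0.5867 -0.1092  0.1783] px 200 246 181 201
top H 0.006 1478 [ 0.54   -0.1721  0.0107] [ 0.4251 -0.3243  0.006 ] [ 0.6849 -0.0453  0.016 ] px 174 293 141 276
scene L 0.148 115 [ 0.4546 -0.4088  0.1515] ang -1.0049734440580025 rect 455.4957580566406 -408.45245361328125 13.517822265625 34.580570220947266 28.194955825805664
scene L 0.116 175 [ 0.4532 -0.4095  0.1208] ang -1.007205239767133 rect 455.258056640625 -408.1157531738281 12.936577796936035 67.3575668334961 31.496023178100586
scene L 0.058 594 [ 0.4538 -0.4091  0.0604] ang -1.207137075175713 rect 454.5500793457031 -407.7249755859375 59.759056091308594 61.54356384277344 62.30152893066406
scene H 0.171 19 [ 0.5672 -0.1851  0.1724] [ 0.5601 -0.1991  0.171 ] [ 0.5826 -0.1128  0.1734] px 241 261 145 164
scene H 0.145 318 [ 0.5672 -0.1724  0.16  ] [ 0.5494 -0.2105  0.145 ] [ 0.5885 -0.1096  0.1734] px 240 265 145 175
scene H 0.006 1225 [ 0.5503 -0.1793  0.0095] [ 0.4251 -0.3243  0.006 ] [ 0.6849 -0.0451  0.016 ] px 184 329 170 258
```

```bash
python3 - <<'E'
from h import *
from scipy.optimize import least_squares
for n in ["top","scene"]:
    z=np.load(n+"0.npz"); P=cloud(n,z["d"]); 
    # foot
    r=np.hypot(P[...,0]-.56,P[...,1]+.194)
    m=(r<.07)&(P[...,2]>.007)&(P[...,2]<.02); p=P[m]
    h=cv2.convexHull((p[:,:2]*1000).astype(np.float32)); print(n,"foot",cv2.minEnclosingCircle(h))
    m=(r<.025)&(P[...,2]>.166)&(P[...,2]<.19); p=P[m]
    print(n,"hub",cv2.minEnclosingCircle((p[:,:2]*1000).astype(np.float32)),p[:,2].mean())
    m=(r>.03)&(r<.11)&(P[...,2]>.145)&(P[...,2]<.185); p=P[m]
    print("arm",m.sum(),p.mean(0)); print(p[np.argsort(-np.hypot(p[:,0]-.56,p[:,1]+.194))][:12])
    c=p[:,:2]-[.56,-.194]; print("median ang",np.median(np.arctan2(c[:,1],c[:,0])))
E
```

```text
top foot ((554.0147705078125, -192.02304077148438), 61.52418518066406)
top hub ((564.3896484375, -193.033447265625), 15.439956665039062) 0.1701700836219182
arm 163 [ 0.5749 -0.1369  0.1612]
[[ 0.5792 -0.1092  0.1665]
 [ 0.5808 -0.1101  0.1682]
 [ 0.5763 -0.1093  0.1586]
 [ 0.5818 -0.111   0.1723]
 [ 0.5843 -0.1117  0.1708]
 [ 0.5774 -0.1102  0.1621]
 [ 0.5774 -0.1114  0.1701]
 [ 0.576  -0.1112  0.1564]
 [ 0.5797 -0.1121  0.1692]
 [ 0.5771 -0.1121  0.1603]
 [ 0.5832 -0.1138  0.1718]
 [ 0.58   -0.1132  0.1759]]
median ang 1.318294139719061
scene foot ((554.369384765625, -187.86741638183594), 61.402854919433594)
scene hub ((565.3685913085938, -194.2294158935547), 13.833564758300781) 0.16903072495554303
arm 131 [ 0.5757 -0.1362  0.1586]
[[ 0.5799 -0.1096  0.1618]
 [ 0.5792 -0.1101  0.1594]
 [ 0.5789 -0.1102  0.1566]
 [ 0.5785 -0.1115  0.1664]
 [ 0.5775 -0.1116  0.1521]
 [ 0.581  -0.1128  0.1716]
 [ 0.5803 -0.1127  0.1602]
 [ 0.58   -0.1129  0.1575]
 [ 0.5849 -0.1145  0.1559]
 [ 0.5769 -0.1126  0.1559]
 [ 0.5777 -0.1129  0.1704]
 [ 0.5826 -0.1147  0.1718]]
median ang 1.3186317017011555
```

```bash
python3 - <<'E'
from h import *
print(ray("top",243,203.3,.012), ray("top",160+262/3.3,130+189/3.3,.178))
print(ray("scene",200+199/3.3,140+246/3.3,.012), ray("scene",200+194/3.3,140+76/3.3,.178))
print("tip",ray("top",160+138/3.3,130+216/3.3,.169))
o=bot.get_obs(); print(rot(o["eef_rot"]).as_matrix(), bot.camera_info("wrist"))
im,d=bot.get_image("wrist"); cv2.imwrite("pics/w0.png",im)
E
```

```text
[ 0.5619 -0.1939  0.012 ] [ 0.5621 -0.195   0.178 ]
[ 0.5599 -0.201   0.012 ] [ 0.5581 -0.2019  0.178 ]
tip [ 0.5782 -0.1134  0.169 ]
[[-0.9074  0.4204 -0.0009]
 [ 0.4204  0.9074 -0.0012]
 [ 0.0003 -0.0015 -1.    ]] {'mtx': array([[335.2413,   0.    , 258.9204],
       [  0.    , 335.2413, 186.4817],
       [  0.    ,   0.    ,   1.    ]]), 'eye': array([0.1739, 0.5525, 0.3728]), 'attitude': array([0.1236, 0.8332, 0.5333, 0.078 ])}
```

View pics/w0.png

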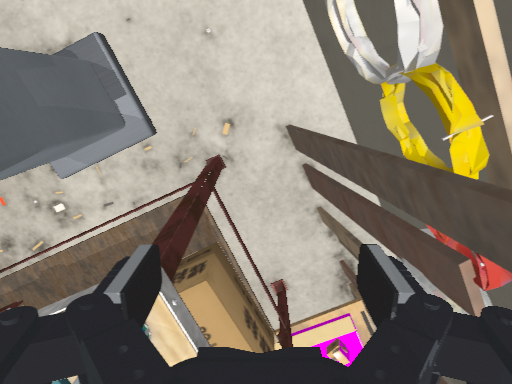

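```bash
python3 - <<'E'
from h import *
print(proj("scene",[.5645,-.193,.174]),proj("scene",[.5645,-.193,.012]),proj("top",[.5645,-.193,.174]),proj("top",[.5645,-.193,.012]))
z=np.load("scene0.npz"); P=cloud("scene",z["d"])
for v in (215,218):
  for u in range(236,286,2): print(v,u,P[v,u],z["im"][v,u])
E
```

```text
[258.2604 161.5297] [259.5281 212.0593] [238.2324 187.0444] [242.2834 202.4931]
215 236 [ 0.5224 -0.1477 -0.0027] [120 161 184]
215 238 [ 0.5267 -0.1506 -0.0035] [121 157 183]
215 240 [ 0.5302 -0.1546 -0.0031] [155 155 153]
215 242 [ 0.5265 -0.168   0.0094] [185 177 166]
215 244 [ 0.53   -0.1717  0.0096] [184 178 166]
215 246 [ 0.5352 -0.1734  0.0073] [157 150 141]
215 248 [ 0.5382 -0.1778  0.0084] [124 117 109]
215 250 [ 0.5417 -0.1816  0.0088] [121 116 108]
215 252 [ 0.5445 -0.1862  0.0102] [124 117 109]
215 254 [ 0.548  -0.19    0.0105] [114 107 100]
215 256 [ 0.55   -0.1956  0.0133] [106 101  95]
215 258 [ 0.5521 -0.2008  0.0156] [96 91 85]
215 260 [ 0.5566 -0.2034  0.0144] [96 93 87]
215 262 [ 0.5599 -0.2073  0.0149] [118 111 104]
215 264 [ 0.564  -0.2104  0.0144] [135 127 119]
215 266 [ 0.5707 -0.2107  0.01  ] [159 152 143]
215 268 [ 0.5748 -0.2137  0.0093] [167 160 151]
215 270 [ 0.5771 -0.2187  0.0113] [167 160 150]
215 272 [ 0.5831 -0.2199  0.008 ] [169 161 152]
215 274 [ 0.5883 -0.2219  0.006 ] [186 178 167]
215 276 [ 0.5907 -0.2267  0.0078] [184 176 165]
215 278 [ 0.5947 -
[... 673 characters left out ...]
.2008  0.0096] [126 119 109]
218 258 [ 0.5494 -0.2037  0.0088] [121 115 106]
218 260 [ 0.5523 -0.208   0.0099] [152 145 134]
218 262 [ 0.1142 -0.7021  0.6872] [171 163 154]
218 264 [ 0.5586 -0.2161  0.0115] [170 160 152]
218 266 [ 0.5655 -0.2162  0.0068] [170 162 152]
218 268 [ 0.568  -0.221   0.0085] [170 160 151]
218 270 [ 0.5722 -0.2239  0.0078] [172 164 154]
218 272 [ 0.5764 -0.2269  0.007 ] [184 176 167]
218 274 [ 0.5791 -0.2313  0.0083] [186 180 169]
218 276 [ 0.5829 -0.2346  0.0082] [186 178 168]
218 278 [ 0.5872 -0.2375  0.0073] [171 163 155]
218 280 [ 0.5969 -0.2353 -0.0012] [121 142 155]
218 282 [ 0.6023 -0.2372 -0.0036] [125 153 169]
218 284 [ 0.6038 -0.2428 -0.0005] [133 161 179]
```

```bash
python3 - <<'E'
from h import *
Ps=[]
for n in ["top","scene"]:
    z=np.load(n+"0.npz"); P=cloud(n,z["d"])[z["d"]>0.05]; Ps.append(P)
P=np.vstack(Ps)
xs=np.arange(.1,1.0,.05); ys=np.arange(-.6,.75,.05)
print("      "+" ".join(f"{x:4.2f}" for x in xs))
for y in ys[::-1]:
    print(f"{y:5.2f} "+" ".join((lambda q: f"{int(q.max()*1000):4d}" if len(q)>3 else "   ." )(P[(abs(P[:,0]-x)<.025)&(abs(P[:,1]-y)<.025),2]) for x in xs))
E
```

```text
0.10 0.15 0.20 0.25 0.30 0.35 0.40 0.45 0.50 0.55 0.60 0.65 0.70 0.75 0.80 0.85 0.90 0.95
 0.70 -191 -197   14   18  316  325  316  319  326  321  312  325  324  323  238  291  288  277
 0.65    .    . -794 -790 -794  -78  -80  -84 -328  -80   83  145  318  315  193 -789   30   28
 0.60    .    . -795 -792  305 -414 -419 -458 -421 -408 -451 -377 -384 -514 -509    . -469 -478
 0.55    .    . -794  298  304 -749 -785 -796 -764    .    .    .    .    .    .    .    .    .
 0.50    .    . -793  256 -784 -793    .    .    .    .    .    .    .    .    .    .    .    .
 0.45    .    . -795  254 -784 -792 -798    .    .    .    .    .    .    .    .    .    .    .
 0.40 -794 -793 -789 -784 -783 -789 -797    .    .    .    .    .    .    .    .    .    .    .
 0.35 -796 -790 -790 -783   -1    2 -797    3    3    3    1    4    1    1    .    .    .    .
 0.30 -794 -795 -786 -788    2  225  226    6   66   62   63   39   49  141  137  137  137    .
 0.25 -792 -789 -786 -790    2  227  229    7   65   63   33   46   51  144  138  138  139    .
 0.20    . -703 -787 -786    3    5    5    6    4
[... 881 characters left out ...]
227  319  320  319    .    .
-0.30 -783 -788 -780 -780    3   22   20  906  901    7   49   23   22  319  320  320    .    .
-0.35 -786 -785 -786 -785   32   33  911  918    7   36   65    7   12  311  320  320  279    .
-0.40 -788 -786 -781 -785    2    5  888  903   68    7   58    7    6  235  235  277  278  298
-0.45 -780 -786 -785 -785    3    7    7  759  119    9    6    5    5    1    0    0    0    0
-0.50 -783 -785 -784 -784    4    6    7  729   18  115  179  194  173  191  169    .    .    .
-0.55 -787 -785 -782 -787    5   13   19   20  113  112  182  198  180  196  168    .    .    .
-0.60 -788 -784 -786 -782    2   12   17   17  113  110  165  197  199  209  188  189    .    .
```

```bash
cat >> h.py <<'E'
def plan(target,xang,n,cur=None):
    """rows to go from the present TCP to target with tool x at heading xang (rad), tool down"""
    o=bot.get_obs(); p=np.array(o["eef_pos"]); M=rot(o["eef_rot"])
    x=M.as_matrix()[:,0]; a=np.arctan2(x[1],x[0]); da=(xang-a+np.pi)%(2*np.pi)-np.pi
    Rz=lambda t: np.array([[np.cos(t),np.sin(t),0],[np.sin(t),-np.cos(t),0],[0,0,-1.]])
    print("pos",p,"xang",a,"tilt",x[2],M.as_matrix()[:,2],"F",o["contact_force"],"w",o["gripper_width"],"t",o["t"])
    d=(np.array(target)-p)/n
    for i in range(n): print(np.round(Rz(a+da*i/n).T@d*100,2).tolist(),[0,0,round(-da/n,3)])
E
python3 - <<'E'
from h import *
z=np.load("top0.npz"); P=cloud("top",z["d"]); im=z["im"].astype(int)
m=(P[...,2]>.6)&(z["d"]>.05); p=P[m]; print(m.sum(),p.min(0),p.max(0),np.percentile(p,[1,50,99],axis=0))
for x0 in np.arange(.4,.9,.1): 
  q=p[abs(p[:,0]-x0)<.05]; print(x0,len(q),q.min(0) if len(q) else 0,q.max(0) if len(q) else 0)
z=np.load("scene0.npz");Q=cloud("scene",z["d"]); s=(Q[...,2]>.2)&(Q[...,2]<.26)&(Q[...,1]<.1)&(Q[...,1]>-.4)&(Q[...,0]<.8)
print("cab minx",[ (y,np.percentile(Q[s&(abs(Q[...,1]-y)<.03)][:,0],[0,5]) if (s&(abs(Q[...,1]-y)<.03)).sum()>5 else 0) for y in (-.3,-.2,-.15,-.1,-.05,0,.05)])
print(proj("scene",[.5,-.2,.9]),proj("scene",[.6,-.1,.8]))
E
```

```text
60463 [ 0.3894 -0.4842  0.6137] [0.6759 0.048  0.9189] [[ 0.3957 -0.3988  0.6747]
 [ 0.5011 -0.2467  0.8192]
 [ 0.6102  0.0163  0.9064]]
0.4 18449 [ 0.3894 -0.4842  0.6137] [ 0.45   -0.2821  0.9189]
0.5 29178 [ 0.45   -0.3394  0.6538] [0.55   0.048  0.9063]
0.6 12834 [ 0.55   -0.2111  0.6781] [ 0.6398 -0.0562  0.8826]
0.7 2 [ 0.6745 -0.121   0.7137] [ 0.6759 -0.1207  0.7175]
0.7999999999999999 0 0 0
cab minx [(-0.3, array([0.7608, 0.7631])), (-0.2, array([0.719 , 0.7206])), (-0.15, array([0.7177, 0.7195])), (-0.1, array([0.7183, 0.7207])), (-0.05, array([0.7204, 0.7216])), (0, 0), (0.05, 0)]
[ 191.9687 -474.1227] [ 221.3603 -257.8456]
```

Request:
{"api": "step_arm", "payload": {"commands": [[[0,0,-4],[0,0,0.1],0],[[0,0,-4],[0,0,0.1],0],[[0,0,-4],[0,0,0.1],0]], "squeeze": 30}}

```text
t: 0.45
eef_pos: [0.2414, 0.5214, 0.3357]
eef_rot: [-0.0, 0.361, 0.933, -0.001]
contact_force: [0.5, 1.1, 0.3]
gripper_width: 0.0438
```

```bash
python3 - <<'E'
from h import *
plan([.48,.12,.28],1.6,10)
E
```

```text
pos [0.2414 0.5214 0.3357] xang 2.4036874652219637 tilt -0.00012674485417394813 [-0.0009 -0.0012 -1.    ] F [0.5403 1.0852 0.3333] w 0.04380093961917182 t 0.45
[-4.47, -1.36, 0.56] [0, 0, np.float64(0.08)]
[-4.56, -1.0, 0.56] [0, 0, np.float64(0.08)]
[-4.63, -0.63, 0.56] [0, 0, np.float64(0.08)]
[-4.66, -0.26, 0.56] [0, 0, np.float64(0.08)]
[-4.67, 0.12, 0.56] [0, 0, np.float64(0.08)]
[-4.64, 0.49, 0.56] [0, 0, np.float64(0.08)]
[-4.59, 0.86, 0.56] [0, 0, np.float64(0.08)]
[-4.51, 1.23, 0.56] [0, 0, np.float64(0.08)]
[-4.39, 1.59, 0.56] [0, 0, np.float64(0.08)]
[-4.25, 1.93, 0.56] [0, 0, np.float64(0.08)]
```

Request:
{"api": "step_arm", "payload": {"commands": [[[-4.5,-1.4,0.2],[0,0,0.08],0],[[-4.6,-1.0,0.3],[0,0,0.08],0],[[-4.6,-0.6,0.3],[0,0,0.08],0],[[-4.7,-0.3,0.5],[0,0,0.08],0],[[-4.7,0.1,0.6],[0,0,0.08],0]]}}

```text
t: 0.95
eef_pos: [0.3627, 0.3188, 0.3157]
eef_rot: [0.0, 0.538, 0.843, 0.0]
contact_force: [0.6, 0.8, 0.3]
gripper_width: 0.0003
```

Request:
{"api": "step_arm", "payload": {"commands": [[[-4.6,0.5,0.6],[0,0,0.08],0],[[-4.6,0.9,0.6],[0,0,0.08],0],[[-4.5,1.2,0.6],[0,0,0.08],0],[[-4.4,1.6,0.6],[0,0,0.08],0],[[-4.2,1.9,0.6],[0,0,0.08],0]]}}

```text
t: 1.45
eef_pos: [0.4832, 0.1195, 0.2856]
eef_rot: [0.0, 0.695, 0.719, 0.0]
contact_force: [0.7, 1.0, 0.9]
gripper_width: -0.0003
```

```bash
python3 - <<'E'
from h import *
plan([.612,-.105,.25],1.4,6)
E
```

```text
pos [0.4832 0.1195 0.2856] xang 1.6043029398039486 tilt 0.00010884741796305727 [ 0.0001  0.0001 -1.    ] F [0.6757 0.9952 0.8567] w -0.0003100889375137806 t 1.45
[-3.81, 2.02, 0.59] [0, 0, np.float64(0.034)]
[-3.74, 2.15, 0.59] [0, 0, np.float64(0.034)]
[-3.67, 2.27, 0.59] [0, 0, np.float64(0.034)]
[-3.59, 2.4, 0.59] [0, 0, np.float64(0.034)]
[-3.5, 2.52, 0.59] [0, 0, np.float64(0.034)]
[-3.41, 2.64, 0.59] [0, 0, np.float64(0.034)]
```

Request:
{"api": "step_arm", "payload": {"commands": [[[-3.8,2.0,0.6],[0,0,0.034],0],[[-3.7,2.2,0.6],[0,0,0.034],0],[[-3.7,2.3,0.6],[0,0,0.034],0],[[-3.6,2.4,0.6],[0,0,0.034],0],[[-3.5,2.5,0.6],[0,0,0.034],0]]}}

```text
t: 1.95
eef_pos: [0.5915, -0.067, 0.2553]
eef_rot: [-0.0, 0.753, 0.658, -0.0]
contact_force: [0.4, 0.3, 0.4]
gripper_width: 0.0
```

Request:
{"api": "step_arm", "payload": {"commands": [[[-3.4,2.6,0.6],[0,0,0.034],0],[[0,0,0],[0,0,0],0]]}}

```text
t: 2.15
eef_pos: [0.6129, -0.1071, 0.2475]
eef_rot: [-0.001, 0.765, 0.644, -0.001]
contact_force: [-0.7, 1.4, -0.2]
gripper_width: 0.0
```

```bash
python3 - <<'E'
from h import *
plan([.612,-.118,.15],1.4,1)
ci=bot.camera_info("wrist"); print(ci)
im,d=bot.get_image("wrist"); cv2.imwrite("pics/w1.png",im)
P=cloud("wrist",d,ci); np.savez("w1.npz",im=im,P=P)
E
```

```text
pos [ 0.6129 -0.1071  0.2475] xang 1.3981930487174867 tilt -0.0009593774688026115 [-0.0024 -0.0006 -1.    ] F [-0.6722  1.4102 -0.1651] w 3.8201902948041545e-06 t 2.15
[-1.09, 0.09, 9.75] [0, 0, np.float64(-0.002)]
{'mtx': array([[335.2413,   0.    , 258.9204],
       [  0.    , 335.2413, 186.4817],
       [  0.    ,   0.    ,   1.    ]]), 'eye': array([ 0.6253, -0.0343,  0.4061]), 'attitude': array([ 0.1464,  0.9855, -0.0844, -0.0139])}
```

View pics/w1.png

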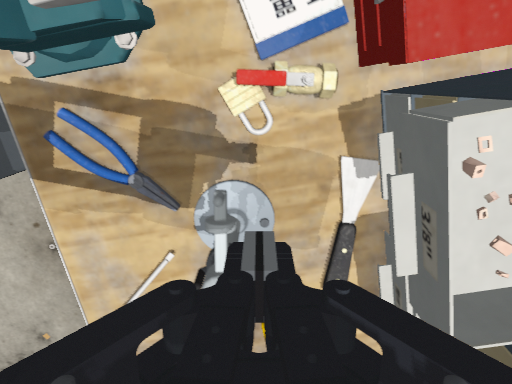

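```bash
python3 - <<'E'
from h import *
z=np.load("w1.npz"); P=z["P"]; im=z["im"]
for v in (197,208,220,232,240): 
    print(v,[(u,)+tuple(np.round(P[v,u]*1000).astype(int)) for u in range(204,296,4)])
c=cv2.resize(im[170:310,170:320],None,fx=4,fy=4,interpolation=cv2.INTER_CUBIC); cv2.imwrite("pics/w1c.png",c)
E
```

```text
197 [(204, np.int64(533), np.int64(-155), np.int64(8)), (208, np.int64(539), np.int64(-156), np.int64(9)), (212, np.int64(544), np.int64(-157), np.int64(9)), (216, np.int64(579), np.int64(-108), np.int64(168)), (220, np.int64(582), np.int64(-108), np.int64(169)), (224, np.int64(584), np.int64(-111), np.int64(162)), (228, np.int64(564), np.int64(-159), np.int64(11)), (232, np.int64(568), np.int64(-161), np.int64(8)), (236, np.int64(573), np.int64(-161), np.int64(10)), (240, np.int64(578), np.int64(-162), np.int64(11)), (244, np.int64(583), np.int64(-163), np.int64(10)), (248, np.int64(588), np.int64(-164), np.int64(10)), (252, np.int64(593), np.int64(-165), np.int64(9)), (256, np.int64(598), np.int64(-166), np.int64(10)), (260, np.int64(603), np.int64(-167), np.int64(8)), (264, np.int64(608), np.int64(-168), np.int64(8)), (268, np.int64(612), np.int64(-172), np.int64(0)), (272, np.int64(617), np.int64(-173), np.int64(-1)), (276, np.int64(622), np.int64(-174), np.int64(-1)), (280, np.int64(627), np.int64(-175), np.int64(-2)), (284, np.int64(632), np.int64(-175), np.int64(-1)), (288, np
[... 4198 characters left out ...]
nt64(-220), np.int64(11)), (244, np.int64(608), np.int64(-96), np.int64(276)), (248, np.int64(610), np.int64(-96), np.int64(276)), (252, np.int64(611), np.int64(-96), np.int64(277)), (256, np.int64(613), np.int64(-96), np.int64(276)), (260, np.int64(615), np.int64(-96), np.int64(277)), (264, np.int64(616), np.int64(-97), np.int64(277)), (268, np.int64(618), np.int64(-97), np.int64(277)), (272, np.int64(620), np.int64(-97), np.int64(277)), (276, np.int64(613), np.int64(-234), np.int64(-1)), (280, np.int64(618), np.int64(-234), np.int64(0)), (284, np.int64(623), np.int64(-236), np.int64(-2)), (288, np.int64(629), np.int64(-236), np.int64(0)), (292, np.int64(634), np.int64(-237), np.int64(-1))]
```

View pics/w1c.png

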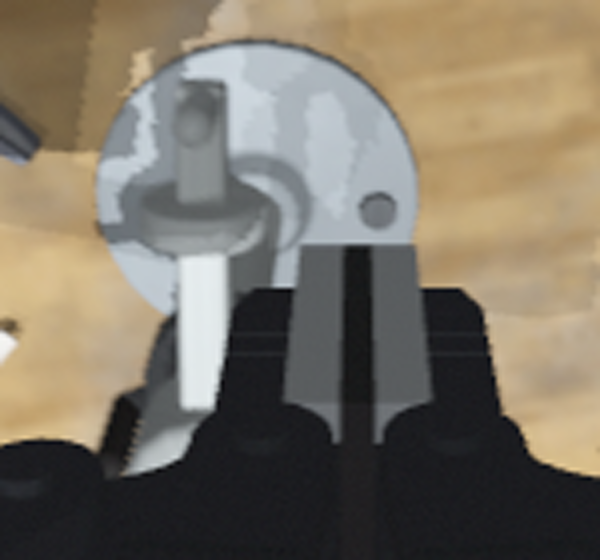

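```bash
python3 - <<'E'
from h import *
im,d=bot.get_image("scene"); P=cloud("scene",d); np.savez("s1.npz",im=im,d=d)
p=np.array([.6129,-.1071,.2475]); print(proj("scene",p),proj("scene",p-[0,0,.008]))
cv2.imwrite("pics/s1.png",cv2.resize(im[60:200,190:340],None,fx=4,fy=4,interpolation=cv2.INTER_CUBIC))
m=(abs(P[...,0]-.613)<.05)&(abs(P[...,1]+.107)<.05)&(P[...,2]>.2)&(P[...,2]<.3)
q=P[m]; print(np.sort(q[:,2])[:20]); 
for lo in np.arange(.23,.3,.01):
    s=q[(q[:,2]>lo)&(q[:,2]<lo+.01)]; print(lo,len(s),s.min(0) if len(s) else '',s.max(0) if len(s) else '')
E
```

```text
[248.1512 111.5385] [248.282  114.5759]
[0.2625 0.2632 0.2652 0.2657 0.2659 0.2662 0.2666 0.2671 0.2675 0.2678
 0.2683 0.2686 0.2688 0.2692 0.2692 0.2694 0.2696 0.2697 0.2702 0.2706]
0.23 0  
0.24000000000000002 0  
0.25 0  
0.26 18 [ 0.603  -0.1173  0.2625] [ 0.6187 -0.0981  0.2697]
0.27 47 [ 0.5985 -0.1172  0.2702] [ 0.6245 -0.0964  0.2797]
0.28 52 [ 0.5987 -0.1177  0.2804] [ 0.6246 -0.0986  0.2899]
0.29000000000000004 56 [ 0.5981 -0.1189  0.29  ] [ 0.6249 -0.0978  0.2999]
```

View pics/s1.png

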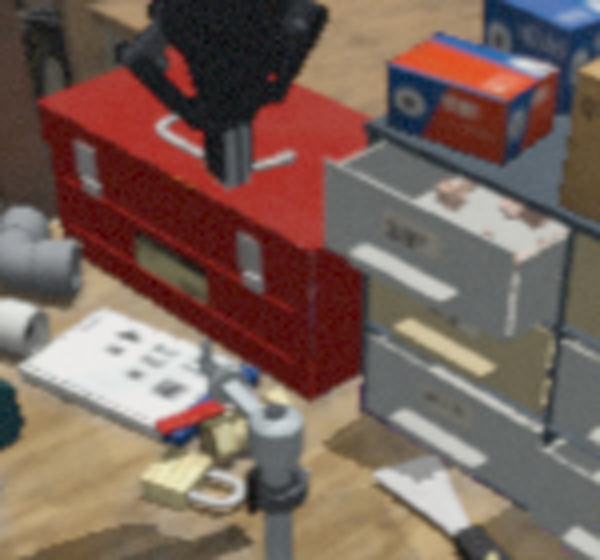

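```bash
python3 - <<'E'
from h import *
plan([.609,-.127,.117],1.37,4)
E
```

```text
pos [ 0.6119 -0.1031  0.2487] xang 1.4022749008651871 tilt 0.0007504382373938769 [-0.0021  0.0011 -1.    ] F [-0.518  0.574 -0.322] w 0.00015300349441601163 t 2.25
[-0.6, 0.03, 3.29] [0, 0, np.float64(0.008)]
[-0.6, 0.03, 3.29] [0, 0, np.float64(0.008)]
[-0.6, 0.04, 3.29] [0, 0, np.float64(0.008)]
[-0.6, 0.04, 3.29] [0, 0, np.float64(0.008)]
```

Request:
{"api": "step_arm", "payload": {"commands": [[[-0.6,0,3.3],[0,0,0.008],0],[[-0.6,0,3.3],[0,0,0.008],0],[[-0.6,0,3.3],[0,0,0.008],0],[[-0.6,0,3.3],[0,0,0.008],0],[[0,0,0],[0,0,0],0]]}}

```text
t: 2.75
eef_pos: [0.6046, -0.124, 0.1138]
eef_rot: [-0.003, 0.774, 0.634, -0.002]
contact_force: [-1.2, -0.2, -0.5]
gripper_width: -0.0001
```

```bash
python3 - <<'E'
from h import *
plan([.609,-.127,.117],1.37,1)
ci=bot.camera_info("wrist")
im,d=bot.get_image("wrist"); cv2.imwrite("pics/w2.png",im)
im2,d2=bot.get_image("scene"); P=cloud("scene",d2)
m=(abs(P[...,0]-.609)<.05)&(abs(P[...,1]+.127)<.05)&(P[...,2]>.1)&(P[...,2]<.2)&(im2.max(-1)<110)
print(np.sort(P[m][:,2])[:10])
cv2.imwrite("pics/s2.png",cv2.resize(im2[100:220,190:340],None,fx=4,fy=4,interpolation=cv2.INTER_CUBIC))
E
```

```text
pos [ 0.6046 -0.124   0.1138] xang 1.3728538305458455 tilt 0.0013709829925920578 [-0.0075  0.0029 -1.    ] F [-1.2199 -0.173  -0.4515] w -0.00013962035765362828 t 2.75
[-0.21, 0.49, -0.32] [0, 0, np.float64(0.003)]
[0.1308 0.1311 0.132  0.1355 0.1357 0.1365 0.1365 0.1372 0.1378 0.1382]
```

View pics/w2.png

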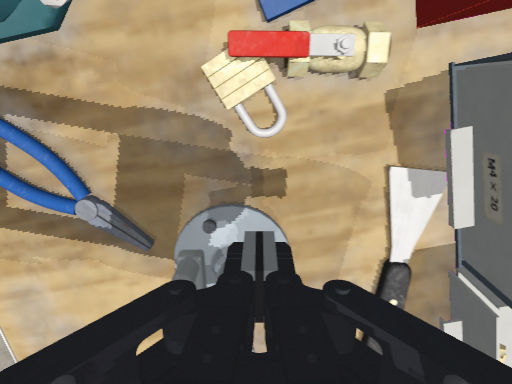

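View pics/s2.png

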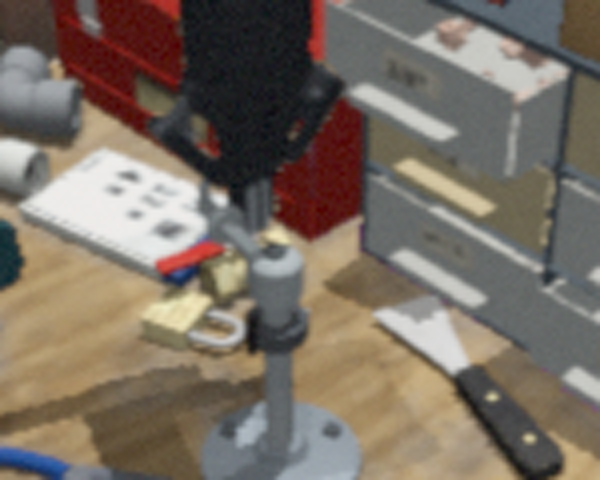

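```bash
python3 - <<'E'
from h import *
z=np.load("scene0.npz"); P=cloud("scene",z["d"]); im=z["im"]
m=(np.hypot(P[...,0]-.5635,P[...,1]+.1945)<.04)&(P[...,2]>.1)&(P[...,2]<.15)
for v,u in zip(*np.nonzero(m)):
    if im[v,u].max()<95: print(v,u,P[v,u]-[.5635,-.1945,0],im[v,u])
c=cv2.resize(im[135:205,230:290],None,fx=8,fy=8,interpolation=cv2.INTER_CUBIC); cv2.imwrite("pics/s0c.png",c)
E
```

```text
169 252 [0.0047 0.0289 0.1348] [89 91 86]
170 252 [0.0047 0.0291 0.1317] [88 89 86]
171 253 [-0.0109  0.0072  0.1498] [89 86 83]
172 253 [-0.0117  0.0065  0.1477] [89 88 83]
173 253 [-0.012   0.0062  0.145 ] [92 90 88]
173 254 [-0.014   0.0003  0.1496] [94 91 88]
173 255 [-0.0113 -0.0001  0.1484] [94 93 87]
174 254 [-0.0124  0.0023  0.1446] [93 92 86]
176 254 [0.0016 0.0189 0.1209] [76 77 77]
176 255 [-0.0131 -0.0019  0.1415] [88 87 82]
177 253 [-0.0028  0.0176  0.1211] [63 68 72]
177 254 [-0.0002  0.017   0.12  ] [57 53 53]
177 255 [0.0007 0.0143 0.121 ] [73 70 68]
177 256 [-0.0047  0.0045  0.1299] [87 86 82]
177 257 [-0.0093 -0.0044  0.1378] [94 92 89]
177 261 [-0.0038 -0.0121  0.1393] [93 89 85]
177 262 [ 0.0041 -0.0069  0.1317] [85 83 79]
177 263 [ 0.0087 -0.0053  0.1281] [87 84 82]
178 252 [-0.0239 -0.0036  0.1427] [57 62 68]
178 253 [-0.022  -0.0048  0.1423] [45 41 42]
178 254 [-0.0186 -0.0044  0.1402] [50 46 46]
178 255 [-0.0024  0.0108  0.1218] [69 66 61]
178 256 [-0.0044  0.0049  0.1265] [89 86 80]
178 257 [-0.0058 -0.0002  0.1303] [91 91 83]
178 259 [-0.0038 -0.0051  0.1321
[... 5117 characters left out ...]
.0047  0.1174] [38 44 56]
187 253 [-0.0256 -0.0079  0.1191] [20 39 41]
187 254 [-0.0223 -0.0076  0.1169] [48 62 71]
187 255 [-0.0199 -0.0083  0.116 ] [57 69 78]
187 256 [-0.014  -0.0052  0.1104] [52 56 54]
187 257 [-0.0119 -0.0063  0.1099] [52 50 49]
187 258 [-0.0109 -0.0087  0.1108] [53 48 49]
187 259 [-0.0113 -0.0127  0.1135] [54 53 51]
187 260 [-0.0085 -0.0131  0.1121] [53 53 48]
187 261 [-0.0066 -0.0146  0.1119] [58 56 52]
187 262 [-0.0039 -0.0151  0.1106] [57 62 63]
188 257 [-0.0127 -0.0072  0.1078] [65 64 60]
188 258 [-0.0111 -0.0089  0.1079] [69 67 62]
188 259 [-0.0103 -0.0115  0.109 ] [68 67 64]
188 260 [-0.0077 -0.0122  0.1079] [76 72 67]
188 261 [-0.0065 -0.0144  0.1086] [74 75 71]
```

View pics/s0c.png

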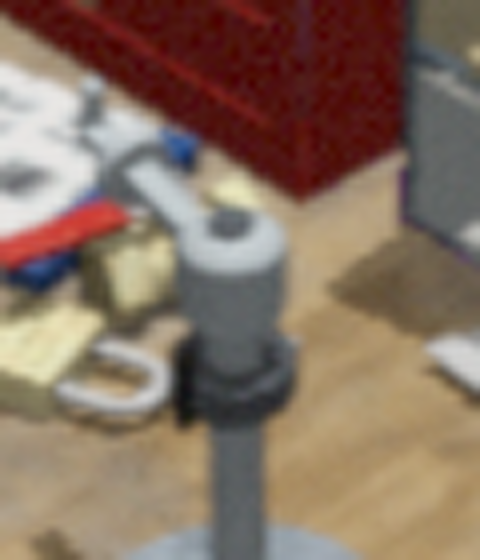

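Request:
{"api": "step_arm", "payload": {"commands": [[[-0.1,-0.3,0],[0,0,0],0],[[-0.1,-0.3,0],[0,0,0],0],[[0,-0.2,0],[0,0,0],0],[[0,0,0],[0,0,0],0]]}}

```text
t: 3.25
eef_pos: [0.5999, -0.1264, 0.1188]
eef_rot: [0.001, 0.774, 0.633, 0.0]
contact_force: [0.9, -0.5, 0.3]
gripper_width: -0.0
```

Request:
{"api": "step_arm", "payload": {"commands": [[[0,-0.3,0],[0,0,0],0],[[0.1,-0.45,0],[0,0,-0.06],0],[[0.1,-0.45,0],[0,0,-0.06],0],[[0.1,-0.45,0],[0,0,-0.06],0]]}}

```text
t: 3.65
eef_pos: [0.5842, -0.1211, 0.1183]
eef_rot: [0.001, 0.713, 0.701, 0.0]
contact_force: [1.1, -0.5, 0.6]
gripper_width: -0.0
```

```bash
cat >> h.py <<'E'
C=np.array([.5635,-.1945])
def st():
    o=bot.get_obs(); p=np.array(o["eef_pos"]); M=rot(o["eef_rot"]).as_matrix(); x=M[:,0]; a=np.arctan2(x[1],x[0])
    r=np.array([np.cos(a),np.sin(a)]); t=np.array([-r[1],r[0]]); f=o["contact_force"]
    d=p[:2]-C
    print(f"t {o['t']:.2f} xang {a:.3f} radial {d@r*1000:.1f} s {-d@t*1000:.1f} z {p[2]*1000:.1f} F_r {f[:2]@r:.2f} F_t {f[:2]@t:.2f} Fz {f[2]:.2f} pol {np.arctan2(d[1],d[0]):.3f} R {np.hypot(*d)*1000:.1f} tz {o['wrist_torque'][2]:.3f}")
E
python3 -c "
from h import *
st()"
```

```text
t 3.65 xang 1.554 radial 73.7 s 19.5 z 118.3 F_r -0.49 F_t -1.15 Fz 0.63 pol 1.296 R 76.2 tz 0.077
```

Request:
{"api": "step_arm", "payload": {"commands": [[[0.1,-0.45,0],[0,0,-0.06],0],[[0.1,-0.45,0],[0,0,-0.06],0],[[0.1,-0.45,0],[0,0,-0.06],0],[[0.1,-0.45,0],[0,0,-0.06],0],[[0.1,-0.45,0],[0,0,-0.06],0]]}}

```text
t: 4.15
eef_pos: [0.5614, -0.1185, 0.1183]
eef_rot: [0.001, 0.6, 0.8, 0.0]
contact_force: [1.5, -0.5, 0.5]
gripper_width: -0.0002
```

```bash
python3 -c "
from h import *
st()
im,d=bot.get_image('scene'); cv2.imwrite('pics/s3.png',cv2.resize(im[100:220,190:340],None,fx=4,fy=4,interpolation=cv2.INTER_CUBIC))
im,d=bot.get_image('wrist'); cv2.imwrite('pics/w3.png',im)"
```

```text
t 4.15 xang 1.854 radial 73.5 s 19.2 z 118.3 F_r -0.91 F_t -1.33 Fz 0.53 pol 1.599 R 76.0 tz 0.004
```

View pics/s3.png

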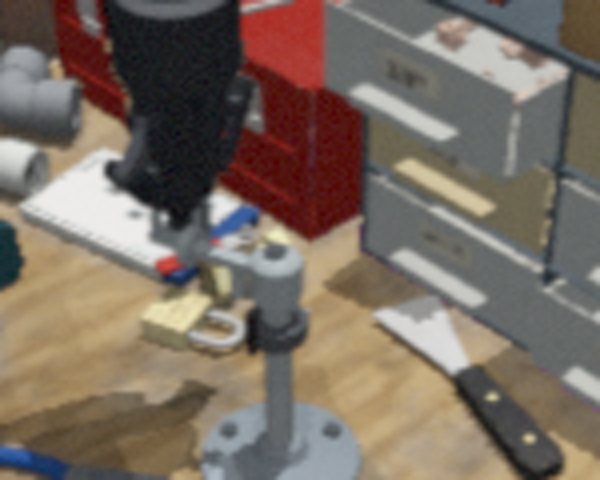

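View pics/w3.png

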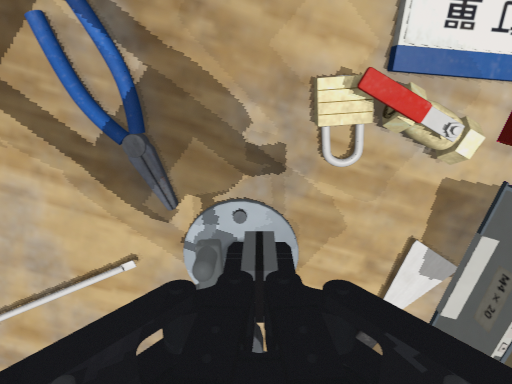

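Request:
{"api": "step_arm", "payload": {"commands": [[[0.1,-0.45,0],[0,0,-0.06],0],[[0.1,-0.45,0],[0,0,-0.06],0],[[0.1,-0.45,0],[0,0,-0.06],0],[[0.1,-0.45,0],[0,0,-0.06],0],[[0.1,-0.45,0],[0,0,-0.06],0]]}}

```text
t: 4.75
eef_pos: [0.5389, -0.1226, 0.1181]
eef_rot: [0.0, 0.475, 0.88, 0.0]
contact_force: [1.4, 0.9, 0.0]
gripper_width: 0.0001
```

Request:
{"api": "step_arm", "payload": {"commands": [[[0.1,-0.45,0],[0,0,-0.06],0],[[0.1,-0.45,0],[0,0,-0.06],0],[[0.1,-0.45,0],[0,0,-0.06],0],[[0.1,-0.45,0],[0,0,-0.06],0],[[0.1,-0.45,0],[0,0,-0.06],0]]}}

```text
t: 5.25
eef_pos: [0.5185, -0.1331, 0.1181]
eef_rot: [0.0, 0.338, 0.941, 0.0]
contact_force: [0.7, 1.5, 0.2]
gripper_width: -0.0002
```

```bash
python3 -c "
from h import *
st()"
```

```text
t 5.25 xang 2.452 radial 73.8 s 18.7 z 118.1 F_r 0.43 F_t -1.57 Fz 0.16 pol 2.204 R 76.1 tz 0.028
```

Request:
{"api": "step_arm", "payload": {"commands": [[[0.05,-0.22,0],[0,0,-0.03],0],[[0.05,-0.22,0],[0,0,-0.03],0],[[0.05,-0.22,0],[0,0,-0.03],0],[[0.05,-0.22,0],[0,0,-0.03],0]]}}

```text
t: 5.65
eef_pos: [0.5116, -0.1389, 0.1181]
eef_rot: [0.0, 0.281, 0.96, 0.0]
contact_force: [0.9, -0.2, 0.4]
gripper_width: -0.0001
```

Request:
{"api": "step_arm", "payload": {"commands": [[[0.03,-0.15,0],[0,0,-0.02],0],[[0.03,-0.15,0],[0,0,-0.02],0]]}}

```text
t: 5.85
eef_pos: [0.5094, -0.1411, 0.118]
eef_rot: [0.0, 0.262, 0.965, 0.0]
contact_force: [1.4, 1.2, 0.4]
gripper_width: -0.0
```

```bash
python3 -c "
from h import *
st()"
```

```text
t 5.85 xang 2.612 radial 73.6 s 18.7 z 118.0 F_r -0.62 F_t -1.73 Fz 0.39 pol 2.363 R 76.0 tz -0.016
```

Request:
{"api": "step_arm", "payload": {"commands": [[[0.03,-0.15,0],[0,0,-0.02],0],[[0.03,-0.15,0],[0,0,-0.02],0]]}}

```text
t: 6.05
eef_pos: [0.5072, -0.1435, 0.118]
eef_rot: [0.0, 0.242, 0.97, 0.0]
contact_force: [1.6, 0.5, 1.5]
gripper_width: -0.0003
```

Request:
{"api": "step_arm", "payload": {"commands": [[[0.03,-0.15,0],[0,0,-0.02],0],[[0.03,-0.15,0],[0,0,-0.02],0]]}}

```text
t: 6.25
eef_pos: [0.5052, -0.146, 0.1179]
eef_rot: [0.0, 0.222, 0.975, 0.0]
contact_force: [1.7, 0.5, 0.6]
gripper_width: -0.0
```

```bash
python3 -c "
from h import *
st()"
```

```text
t 6.25 xang 2.693 radial 73.6 s 18.5 z 117.9 F_r -1.32 F_t -1.16 Fz 0.58 pol 2.447 R 75.9 tz 0.005
```

Request:
{"api": "step_arm", "payload": {"commands": [[[0.03,-0.15,0],[0,0,-0.02],0],[[0.03,-0.15,0],[0,0,-0.02],0]]}}

```text
t: 6.45
eef_pos: [0.5034, -0.1484, 0.1179]
eef_rot: [0.0, 0.203, 0.979, 0.0]
contact_force: [0.9, 0.4, 0.4]
gripper_width: 0.0001
```

Request:
{"api": "step_arm", "payload": {"commands": [[[0.02,-0.12,0],[0,0,-0.016],0]]}}

```text
t: 6.55
eef_pos: [0.5027, -0.1494, 0.1179]
eef_rot: [-0.0, 0.195, 0.981, 0.0]
contact_force: [0.1, 1.0, 1.0]
gripper_width: -0.0002
```

Request:
{"api": "step_arm", "payload": {"commands": [[[0.02,-0.12,0],[0,0,-0.016],0]]}}

```text
t: 6.65
eef_pos: [0.502, -0.1504, 0.1179]
eef_rot: [-0.0, 0.187, 0.982, 0.0]
contact_force: [0.7, 0.6, 1.0]
gripper_width: -0.0001
```

Request:
{"api": "step_arm", "payload": {"commands": [[[0.02,-0.12,0],[0,0,-0.016],0]]}}

```text
t: 6.75
eef_pos: [0.5014, -0.1515, 0.1179]
eef_rot: [-0.0, 0.179, 0.984, 0.0]
contact_force: [0.8, 1.4, 1.3]
gripper_width: 0.0002
```

```bash
python3 -c "
from h import *
st()"
```

```text
t 6.75 xang 2.781 radial 73.3 s 18.4 z 117.9 F_r -0.21 F_t -1.59 Fz 1.28 pol 2.536 R 75.6 tz 0.068
```

Request:
{"api": "step_arm", "payload": {"commands": [[[0.02,-0.12,0],[0,0,-0.016],0]]}}

```text
t: 6.85
eef_pos: [0.5007, -0.1525, 0.1179]
eef_rot: [-0.0, 0.171, 0.985, 0.0]
contact_force: [0.4, 0.7, 0.0]
gripper_width: 0.0
```

Request:
{"api": "step_arm", "payload": {"commands": [[[0.02,-0.12,0],[0,0,-0.016],0]]}}

```text
t: 6.95
eef_pos: [0.5001, -0.1535, 0.1178]
eef_rot: [-0.0, 0.163, 0.987, 0.0]
contact_force: [0.2, 1.2, 1.9]
gripper_width: 0.0003
```

Request:
{"api": "step_arm", "payload": {"commands": [[[0.02,-0.12,0],[0,0,-0.016],0]]}}

```text
t: 7.05
eef_pos: [0.4995, -0.1546, 0.1178]
eef_rot: [-0.0, 0.156, 0.988, 0.0]
contact_force: [0.7, 0.8, 2.0]
gripper_width: -0.0001
```

Request:
{"api": "step_arm", "payload": {"commands": [[[0.02,-0.12,0],[0,0,-0.016],0]]}}

```text
t: 7.15
eef_pos: [0.4989, -0.1557, 0.1178]
eef_rot: [-0.0, 0.148, 0.989, 0.0]
contact_force: [0.0, 1.2, 0.2]
gripper_width: -0.0002
```

```bash
python3 -c "
from h import *
st()"
```

```text
t 7.15 xang 2.845 radial 73.1 s 18.3 z 117.8 F_r 0.35 F_t -1.19 Fz 0.22 pol 2.600 R 75.4 tz -0.011
```

Request:
{"api": "step_arm", "payload": {"commands": [[[0.02,-0.12,0],[0,0,-0.016],0]]}}

```text
t: 7.25
eef_pos: [0.4984, -0.1568, 0.1178]
eef_rot: [-0.0, 0.14, 0.99, 0.0]
contact_force: [-0.4, 1.4, 0.8]
gripper_width: 0.0002
```

Request:
{"api": "step_arm", "payload": {"commands": [[[0.02,-0.12,0],[0,0,-0.016],0]]}}

```text
t: 7.35
eef_pos: [0.4978, -0.1579, 0.1178]
eef_rot: [-0.0, 0.132, 0.991, 0.0]
contact_force: [-0.8, 2.0, 0.3]
gripper_width: 0.0
```

Request:
{"api": "step_arm", "payload": {"commands": [[[0.02,-0.12,0],[0,0,-0.016],0]]}}

```text
t: 7.45
eef_pos: [0.4973, -0.159, 0.1178]
eef_rot: [-0.0, 0.124, 0.992, 0.0]
contact_force: [-1.1, 1.5, 0.3]
gripper_width: -0.0001
```

Request:
{"api": "step_arm", "payload": {"commands": [[[0.02,-0.12,0],[0,0,-0.016],0]]}}

```text
t: 7.55
eef_pos: [0.4968, -0.1601, 0.1177]
eef_rot: [-0.0, 0.116, 0.993, 0.0]
contact_force: [-0.7, -0.2, 0.2]
gripper_width: 0.0003
```

```bash
python3 -c "
from h import *
st()"
```

```text
t 7.55 xang 2.909 radial 72.8 s 18.1 z 117.7 F_r 0.62 F_t 0.38 Fz 0.16 pol 2.665 R 75.0 tz -0.029
```

Request:
{"api": "step_arm", "payload": {"commands": [[[0.02,-0.12,0],[0,0,-0.016],0]]}}

```text
t: 7.65
eef_pos: [0.4964, -0.1612, 0.1178]
eef_rot: [-0.0, 0.108, 0.994, 0.0]
contact_force: [-0.8, 0.9, -0.5]
gripper_width: 0.0001
```

Request:
{"api": "step_arm", "payload": {"commands": [[[0.02,-0.12,0],[0,0,-0.016],0]]}}

```text
t: 7.75
eef_pos: [0.496, -0.1624, 0.1178]
eef_rot: [-0.0, 0.1, 0.995, 0.0]
contact_force: [-1.1, 1.2, 0.2]
gripper_width: 0.0001
```

```bash
python3 -c "
from h import *
st()
im,d=bot.get_image('scene'); cv2.imwrite('pics/s4.png',cv2.resize(im[100:220,190:340],None,fx=4,fy=4,interpolation=cv2.INTER_CUBIC))
im,d=bot.get_image('wrist'); cv2.imwrite('pics/w4.png',im[150:350,130:390]);st()"
```

```text
t 7.75 xang 2.941 radial 72.6 s 18.0 z 117.8 F_r 1.29 F_t -0.96 Fz 0.21 pol 2.697 R 74.8 tz 0.011
t 7.85 xang 2.940 radial 72.5 s 17.9 z 117.8 F_r 0.58 F_t 0.41 Fz -0.13 pol 2.699 R 74.7 tz -0.010
```

View pics/s4.png

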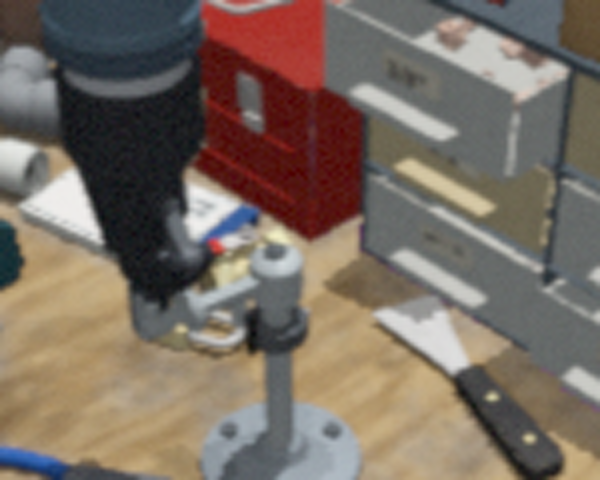

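View pics/w4.png

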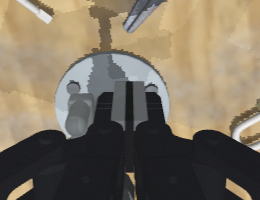

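Request:
{"api": "step_arm", "payload": {"commands": [[[0.04,-0.12,0],[0,0,-0.016],0]]}}

```text
t: 7.95
eef_pos: [0.4956, -0.1634, 0.1179]
eef_rot: [0.0, 0.092, 0.996, 0.0]
contact_force: [1.1, 0.8, -0.7]
gripper_width: 0.0001
```

Request:
{"api": "step_arm", "payload": {"commands": [[[0.04,-0.12,0],[0,0,-0.016],0]]}}

```text
t: 8.05
eef_pos: [0.4951, -0.1646, 0.1179]
eef_rot: [0.0, 0.084, 0.996, -0.0]
contact_force: [-0.4, 0.7, -0.5]
gripper_width: -0.0001
```

Request:
{"api": "step_arm", "payload": {"commands": [[[0.04,-0.12,0],[0,0,-0.016],0]]}}

```text
t: 8.15
eef_pos: [0.4945, -0.1658, 0.118]
eef_rot: [0.0, 0.076, 0.997, -0.0]
contact_force: [0.6, 1.0, -1.2]
gripper_width: 0.0001
```

Request:
{"api": "step_arm", "payload": {"commands": [[[0.04,-0.12,0],[0,0,-0.016],0]]}}

```text
t: 8.25
eef_pos: [0.494, -0.1669, 0.118]
eef_rot: [0.0, 0.068, 0.998, -0.0]
contact_force: [1.2, 1.4, 0.6]
gripper_width: -0.0003
```

Request:
{"api": "step_arm", "payload": {"commands": [[[0.03,-0.12,0],[0,0,-0.016],0]]}}

```text
t: 8.35
eef_pos: [0.4936, -0.1676, 0.118]
eef_rot: [0.0, 0.06, 0.998, 0.0]
contact_force: [2.7, 5.1, -0.1]
gripper_width: 0.0003
```

Request:
{"api": "step_arm", "payload": {"commands": [[[0.03,-0.12,0],[0,0,-0.016],0]]}}

```text
t: 8.45
eef_pos: [0.4933, -0.1683, 0.118]
eef_rot: [0.001, 0.052, 0.999, 0.001]
contact_force: [3.2, 7.5, 0.9]
gripper_width: 0.0002
```

Request:
{"api": "step_arm", "payload": {"commands": [[[0,0,0],[0,0,0],0]]}}

```text
t: 8.55
eef_pos: [0.4933, -0.1682, 0.118]
eef_rot: [0.0, 0.052, 0.999, 0.001]
contact_force: [3.2, 5.8, 0.1]
gripper_width: 0.0003
```

```bash
python3 -c "
from h import *
st()"
```

```text
t 8.55 xang 3.037 radial 72.6 s 18.8 z 118.0 F_r -2.56 F_t -6.13 Fz 0.06 pol 2.784 R 75.0 tz 0.020
```

Request:
{"api": "step_arm", "payload": {"commands": [[[0,-0.05,0],[0,0,0],0],[[0,0,0],[0,0,0],0],[[0,0,0],[0,0,0],0]]}}

```text
t: 8.85
eef_pos: [0.4933, -0.1683, 0.118]
eef_rot: [0.0, 0.052, 0.999, 0.001]
contact_force: [3.7, 7.6, 1.1]
gripper_width: -0.0003
```

```bash
python3 -c "
from h import *
st()"
```

```text
t 8.85 xang 3.037 radial 72.6 s 18.7 z 118.0 F_r -2.90 F_t -8.00 Fz 1.08 pol 2.785 R 74.9 tz 0.053
```

Stop met, about 8 N tangential. I hold it there for over a second.

Request:
{"api": "step_arm", "payload": {"commands": [[[0,0,0],[0,0,0],0],[[0,0,0],[0,0,0],0],[[0,0,0],[0,0,0],0],[[0,0,0],[0,0,0],0],[[0,0,0],[0,0,0],0]]}}

```text
t: 9.35
eef_pos: [0.4933, -0.1683, 0.118]
eef_rot: [0.0, 0.052, 0.999, 0.001]
contact_force: [3.9, 6.9, 1.4]
gripper_width: -0.0
```

Request:
{"api": "step_arm", "payload": {"commands": [[[0,0,0],[0,0,0],0],[[0,0,0],[0,0,0],0],[[0,0,0],[0,0,0],0],[[0,0,0],[0,0,0],0],[[0,0,0],[0,0,0],0]]}}

```text
t: 9.85
eef_pos: [0.4933, -0.1684, 0.118]
eef_rot: [0.0, 0.052, 0.999, 0.001]
contact_force: [2.8, 6.6, 0.1]
gripper_width: 0.0002
```

```bash
python3 -c "
from h import *
st()
im,d=bot.get_image('scene'); cv2.imwrite('pics/s5.png',cv2.resize(im[100:220,190:340],None,fx=4,fy=4,interpolation=cv2.INTER_CUBIC))
im,d=bot.get_image('top'); cv2.imwrite('pics/t5.png',cv2.resize(im[130:280,180:320],None,fx=4,fy=4,interpolation=cv2.INTER_CUBIC));st()"
```

```text
t 9.85 xang 3.037 radial 72.6 s 18.7 z 118.0 F_r -2.05 F_t -6.90 Fz 0.07 pol 2.785 R 74.9 tz 0.116
t 9.95 xang 3.037 radial 72.5 s 18.6 z 118.0 F_r -2.88 F_t -7.85 Fz 0.49 pol 2.785 R 74.9 tz 0.099
```

View pics/s5.png

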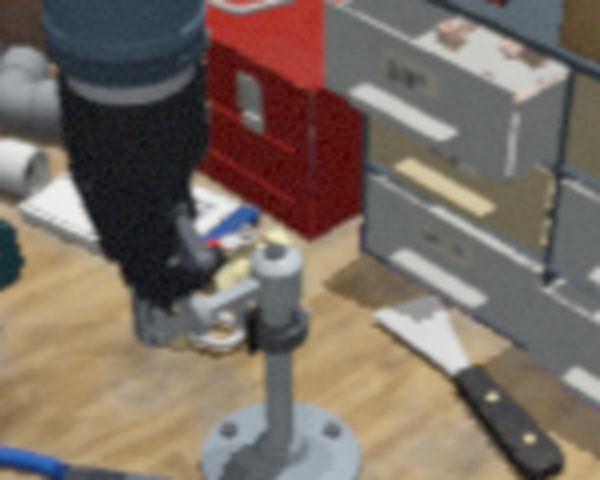

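View pics/t5.png

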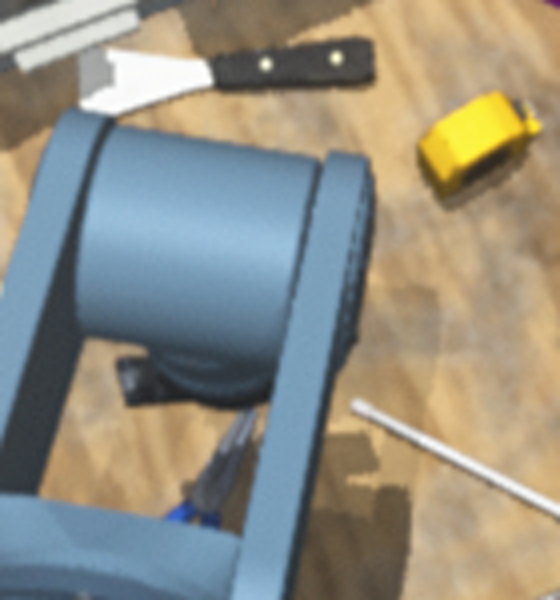

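Request:
{"api": "step_arm", "payload": {"commands": [[[0,0.2,0],[0,0,0],0],[[0,0.4,0],[0,0,0],0],[[0,0.8,0],[0,0,0],0],[[0,1.0,0],[0,0,0],0],[[0,0.3,-2],[0,0,0],0]]}}

```text
t: 10.45
eef_pos: [0.4935, -0.1404, 0.1355]
eef_rot: [-0.003, 0.053, 0.999, 0.001]
contact_force: [-0.5, 0.5, 0.0]
gripper_width: -0.0003
```

Request:
{"api": "step_arm", "payload": {"commands": [[[0,0,-4],[0,0,0],0],[[0.5,0,-4],[0,0,0],0],[[2,0,-2],[0,0,0],0],[[2,-1,0],[0,0,0],0],[[2,-1,0],[0,0,0],0]]}}

```text
t: 10.95
eef_pos: [0.4287, -0.1554, 0.2389]
eef_rot: [0.001, 0.052, 0.999, -0.001]
contact_force: [-0.0, -0.4, -0.1]
gripper_width: -0.0004
```

Request:
{"api": "step_arm", "payload": {"commands": [[[0,0,0],[0,0,0],0]]}}

```text
t: 11.05
eef_pos: [0.4274, -0.1557, 0.2381]
eef_rot: [-0.0, 0.053, 0.999, -0.0]
contact_force: [0.3, -0.4, 0.3]
gripper_width: -0.0002
```

```bash
python3 -c "
from h import *
st()
im,d=bot.get_image('scene'); np.savez('s6.npz',im=im,d=d); cv2.imwrite('pics/s6.png',cv2.resize(im[100:220,190:340],None,fx=4,fy=4,interpolation=cv2.INTER_CUBIC))
ci=bot.camera_info('wrist');im,d=bot.get_image('wrist'); np.savez('w6.npz',im=im,d=d,P=cloud('wrist',d,ci)); cv2.imwrite('pics/w6.png',im);st()"
```

```text
t 11.05 xang 3.035 radial 139.5 s 24.1 z 238.1 F_r -0.30 F_t 0.40 Fz 0.31 pol 2.864 R 141.6 tz -0.011
t 11.15 xang 3.035 radial 137.9 s 24.5 z 238.1 F_r 0.01 F_t -0.07 Fz 0.06 pol 2.859 R 140.1 tz -0.018
```

View pics/s6.png

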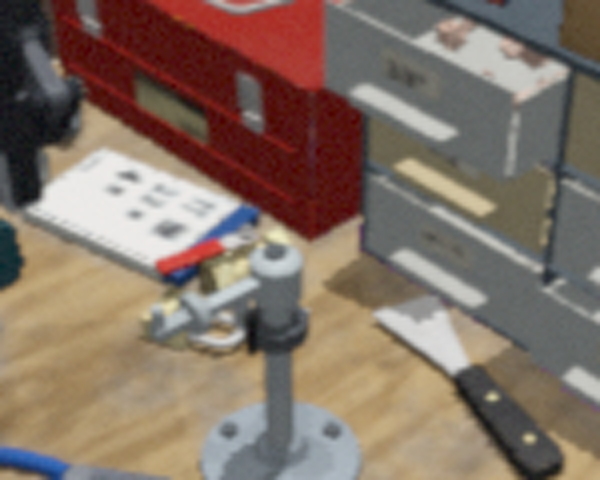

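View pics/w6.png

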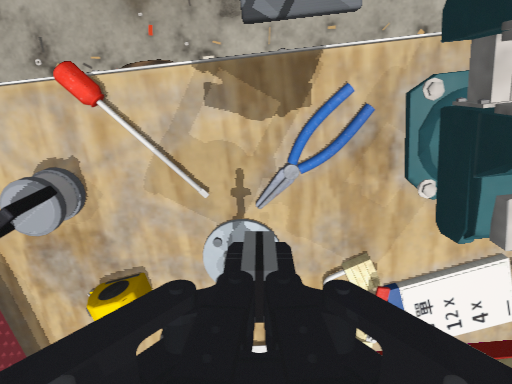

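```bash
python3 - <<'E'
from h import *
plan([.4545,-.408,.215],2.125,8)
E
```

```text
pos [ 0.429  -0.1555  0.2381] xang 3.0351969135581385 tilt -0.0007252332865522981 [ 0.0007 -0.0003 -1.    ] F [0.0002 0.068  0.0594] w 2.5786720809419067e-05 t 11.15
[-0.65, -3.1, 0.29] [0, 0, np.float64(0.114)]
[-1.0, -3.01, 0.29] [0, 0, np.float64(0.114)]
[-1.34, -2.88, 0.29] [0, 0, np.float64(0.114)]
[-1.65, -2.71, 0.29] [0, 0, np.float64(0.114)]
[-1.95, -2.5, 0.29] [0, 0, np.float64(0.114)]
[-2.22, -2.26, 0.29] [0, 0, np.float64(0.114)]
[-2.46, -2.0, 0.29] [0, 0, np.float64(0.114)]
[-2.68, -1.7, 0.29] [0, 0, np.float64(0.114)]
```

Request:
{"api": "step_arm", "payload": {"commands": [[[-0.6,-3.1,0.3],[0,0,0.114],5],[[-1.0,-3.0,0.3],[0,0,0.114],5],[[-1.3,-2.9,0.3],[0,0,0.114],5],[[-1.6,-2.7,0.3],[0,0,0.114],5],[[-1.9,-2.5,0.3],[0,0,0.114],5]]}}

```text
t: 11.65
eef_pos: [0.444, -0.3137, 0.2223]
eef_rot: [-0.0, 0.333, 0.943, 0.0]
contact_force: [-0.1, 0.3, 0.4]
gripper_width: 0.0497
```

Request:
{"api": "step_arm", "payload": {"commands": [[[-2.2,-2.3,0.3],[0,0,0.114],5],[[-2.5,-2.0,0.3],[0,0,0.114],5],[[-2.7,-1.7,0.3],[0,0,0.114],5],[[0,0,0],[0,0,0],5],[[0,0,0],[0,0,0],5]]}}

```text
t: 12.15
eef_pos: [0.453, -0.4079, 0.2128]
eef_rot: [-0.001, 0.487, 0.873, 0.001]
contact_force: [0.2, 0.9, -0.0]
gripper_width: 0.0502
```

```bash
python3 - <<'E'
from h import *
plan([.4545,-.408,.111],2.125,4)
im,d=bot.get_image("top"); np.savez("t7.npz",im=im,d=d); cv2.imwrite('pics/t7.png',cv2.resize(im[150:290,180:370],None,fx=4,fy=4,interpolation=cv2.INTER_CUBIC))
ci=bot.camera_info('wrist');im,d=bot.get_image('wrist'); np.savez('w7.npz',im=im,d=d,P=cloud('wrist',d,ci)); cv2.imwrite('pics/w7.png',im)
E
```

```text
pos [ 0.453  -0.4079  0.2128] xang 2.12459075519454 tilt 0.0019186649343594466 [-0.0008  0.0017 -1.    ] F [ 0.2005  0.939  -0.0123] w 0.05022689637795632 t 12.15
[-0.02, 0.03, 2.54] [0, 0, np.float64(-0.0)]
[-0.02, 0.03, 2.54] [0, 0, np.float64(-0.0)]
[-0.02, 0.03, 2.54] [0, 0, np.float64(-0.0)]
[-0.02, 0.03, 2.54] [0, 0, np.float64(-0.0)]
```

View pics/t7.png

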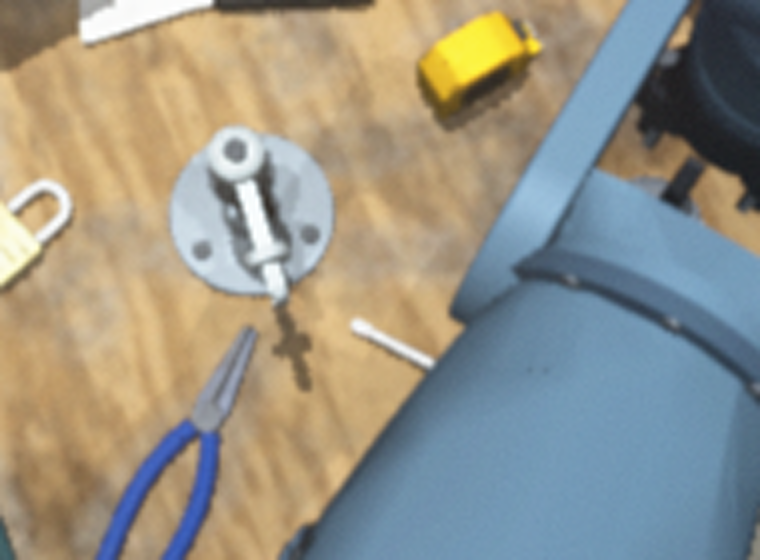

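View pics/w7.png

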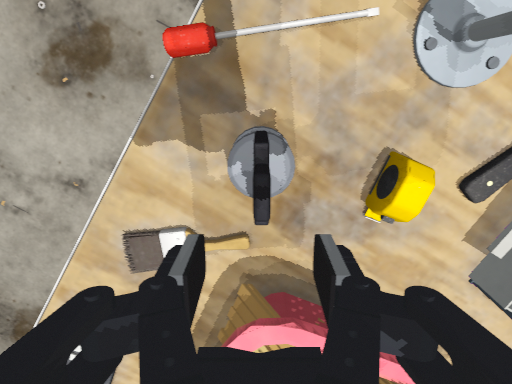

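```bash
python3 - <<'E'
from h import *
z=np.load("t7.npz"); im,d=z["im"],z["d"]; P=cloud("top",d)
r=np.hypot(P[...,0]-.5635,P[...,1]+.1945)
m=(r>.02)&(r<.1)&(P[...,2]>.15)&(P[...,2]<.18); p=P[m]
c,s,V=np.linalg.svd(p[:,:2]-p[:,:2].mean(0)); print(m.sum(),p.mean(0),"ang",np.arctan2(-V[0,1],-V[0,0]) , np.arctan2(p.mean(0)[1]+.1945,p.mean(0)[0]-.5635))
print("max r",np.sort(r[m])[-5:], p[p[:,2]>.165])
hb=(r<.02)&(P[...,2]>.166); q=P[hb]; print("hub",cv2.minEnclosingCircle((q[:,:2]*1000).astype(np.float32)),q[:,2].mean())
# rays
g=lambda x,y:(180+x/4-.375,150+y/4-.375)
print("hub ray",ray("top",*g(236,151),.176),"tip ray",ray("top",*g(280,297),.1735),"collar",ray("top",*g(264,246),.168))
z=np.load("w7.npz"); P=z["P"]
L=(abs(P[...,0]-.4545)<.06)&(abs(P[...,1]+.408)<.06)
for lo,hi in [(.148,.162),(.116,.128),(.058,.068)]:
    m=L&(P[...,2]>lo)&(P[...,2]<hi); p=P[m]
    if len(p)<5: continue
    print(lo,len(p),p.mean(0),cv2.minAreaRect((p[:,:2]*1000).astype(np.float32)))
E
```

```text
167 [ 0.5095 -0.1885  0.1614] ang -0.08706629141238471 3.0308017013067383
max r [0.084  0.0841 0.0844 0.0846 0.0847] [[ 0.5101 -0.1892  0.169 ]
 [ 0.5097 -0.1913  0.1668]
 [ 0.5088 -0.1932  0.1673]
 [ 0.5111 -0.1825  0.1659]
 [ 0.5102 -0.1845  0.1661]
 [ 0.5091 -0.1864  0.1678]
 [ 0.5083 -0.1884  0.1679]
 [ 0.5068 -0.1924  0.167 ]
 [ 0.5055 -0.1965  0.1652]
 [ 0.5091 -0.1817  0.166 ]
 [ 0.508  -0.1837  0.1674]
 [ 0.5072 -0.1856  0.1674]
 [ 0.5061 -0.1876  0.1688]
 [ 0.5058 -0.1897  0.1659]
 [ 0.5047 -0.1916  0.1672]
 [ 0.5039 -0.1936  0.1671]
 [ 0.5034 -0.1957  0.1658]
 [ 0.5062 -0.1829  0.1658]
 [ 0.5048 -0.1848  0.169 ]
 [ 0.5043 -0.1868  0.1676]
 [ 0.5034 -0.1888  0.1676]
 [ 0.5028 -0.1908  0.1669]
 [ 0.4873 -0.1871  0.1698]
 [ 0.4856 -0.1842  0.1727]
 [ 0.4846 -0.1862  0.1738]
 [ 0.4839 -0.1882  0.1731]
 [ 0.4836 -0.1902  0.1701]
 [ 0.4834 -0.1834  0.1736]
 [ 0.4834 -0.1855  0.1693]
 [ 0.4819 -0.1874  0.1728]
 [ 0.4811 -0.1893  0.1729]
 [ 0.4816 -0.1826  0.1725]
 [ 0.4811 -0.1847  0.1705]
 [ 0.4804 -0.1867  0.1698]
 [ 0.4803 -0.1887  0.1656]]
hub ((562.1987915039062, -193.24798583984375), 19.833690643310547) 0.7464776880919385
hub ray [ 0.563  -0.1935  0.176 ] tip ray [ 0.4804 -0.1859  0.1735] collar [ 0.5103 -0.1884  0.168 ]
0.148 855 [ 0.4532 -0.4062  0.1531] ((453.3890380859375, -406.9454345703125), (11.991092681884766, 35.53458786010742), 32.3415412902832)
0.116 431 [ 0.4435 -0.3908  0.1215] ((453.5553894042969, -407.0338439941406), (11.566848754882812, 67.23622131347656), 31.65021324157715)
0.058 2354 [ 0.4526 -0.4055  0.0612] ((453.6045837402344, -407.1074523925781), (64.20783233642578, 64.21208190917969), 6.703391075134277)
```

Request:
{"api": "step_arm", "payload": {"commands": [[[0,0,2.5],[0,0,0],5],[[0,0,2.5],[0,0,0],5],[[0,0,2.5],[0,0,0],5],[[0,0,2.2],[0,0,0],5],[[0,0,0],[0,0,0],5]]}}

```text
t: 12.75
eef_pos: [0.4514, -0.4049, 0.1137]
eef_rot: [-0.003, 0.486, 0.874, 0.001]
contact_force: [0.2, 0.1, 0.3]
gripper_width: 0.0498
```

```bash
python3 - <<'E'
from h import *
plan([.4534,-.407,.111],2.125,1)
im,d=bot.get_image("scene"); np.savez("s8.npz",im=im,d=d); cv2.imwrite('pics/s8.png',cv2.resize(im[190:330,220:370],None,fx=4,fy=4,interpolation=cv2.INTER_CUBIC))
P=cloud("scene",d)
m=(np.hypot(P[...,0]-.4534,P[...,1]+.407)<.05)&(P[...,2]>.1)&(P[...,2]<.2)
q=P[m]; a=np.array([np.cos(.555),np.sin(.555)]); s=(q[:,:2]-[.4534,-.407])@a
for lo in np.arange(.11,.2,.008):
    k=s[(q[:,2]>lo)&(q[:,2]<lo+.008)]*1000; print(round(lo,3),np.sort(k).astype(int))
E
```

```text
pos [ 0.4514 -0.4049  0.1137] xang 2.125714566076362 tilt 0.006386248619962297 [-0.0038  0.0052 -1.    ] F [0.1634 0.0618 0.3248] w 0.04980444869389067 t 12.75
[-0.28, 0.05, 0.27] [0, 0, np.float64(0.001)]
0.11 [-5 -5 -4 -4 -4 -4 -4 -4 -4 -4 -4 -4 -4 -4 -4 -4 -4 -4 -3 -3 -3 -3 -3 -3
 -3 -3 -3 -3 -3 -3 -3 -3 -3 -3 -3 -3 -3 -3 -3 -3 -3 -2 -2 -2 -2 -2 -2 -2
  3]
0.118 [-5 -5 -4 -4 -4 -4 -4 -4 -4 -4 -3 -3 -3 -3 -3 -3 -3 -3 -3 -3 -3 -3 -3 -3
 -3 -3 -3 -3 -2 -2 -2 -2 -2 -2 -2 -2 -2 -2 -2 -1 -1 -1 -1  0  0  0  0  0
  0  0  0  0  1  1  1  1  1  2  2  2  2  2  3  3  3  3  3  4  5  5  5  5
  5  5  5  5  7  7]
0.126 [-31 -31  -4  -3  -3  -3  -3  -3  -3  -3  -3  -3  -3  -3  -3  -3  -3  -2
  -2   1]
0.134 [-37 -36 -35 -35 -35 -32 -31 -31 -31 -31 -30 -30 -30 -30 -30 -29  -5  -5
  -4  -4  -4  -4  -4  -4  -4  -4  -4  -4  -3  -3  -3  -3  -3  -2  -1   0
  25]
0.142 [-39 -38 -38 -38 -38 -38 -38 -38 -38 -38 -37 -37 -37 -37 -37 -37 -37 -37
 -36 -36 -35 -32 -32 -32 -32 -31 -31 -30 -30 -30 -25  -4  -4  -4  -4  -4
  -4  -4  -4  -4  -3  -3  -3  -3  -3  -3  -3  -3  -2  -2  -2  -1   0   0
   5  25  26  30]
0.15 [-39 -39 -38 -38 -38 -38 -38 -38 -38 -38 -37 -37 -37 -37 -37 -37 -37 -37
 -36 -31 -30 -26 -26  -4  -4  -3  -3  -2  -2  -1  -1   0   0   0   0   0
   0   0   0   0   0   1   1   1   2   3   3   4   4   4   4   4   5   6
   6  24  25  25  25  26]
0.158 [-39 -29]
0.166 [-36]
0.174 [-38 -37 -37 -35 -34 -34 -29 -28]
0.182 [-48 -46 -36 -35 -34 -34 -32 -30]
0.19 [-33 -33 -32 -32 -32 -31 -31 -31 -30 -23 -18 -17]
0.198 [-33 -32 -31 -31 -30 -30 -29 -28 -24 -23 -22 -21 -20 -20 -19 -18  19]
```

View pics/s8.png

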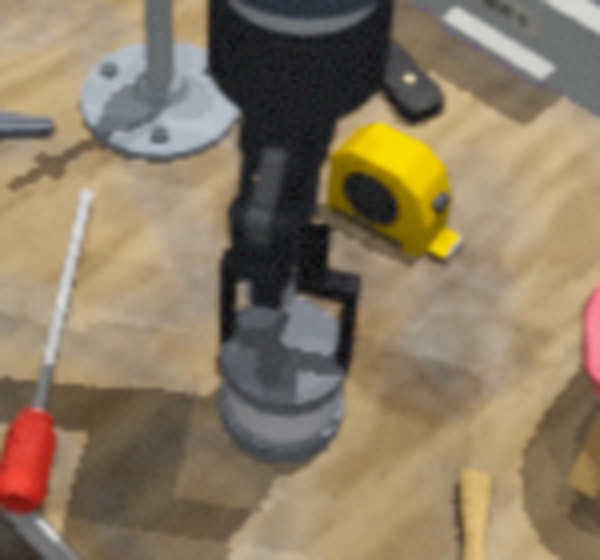

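Request:
{"api": "step_arm", "payload": {"commands": [[[0,0,0],[0,0,0],3],[[0,0,0],[0,0,0],2],[[0,0,0],[0,0,0],0.8],[[0,0,0],[0,0,0],0.5],[[0,0,0],[0,0,0],0.5]], "squeeze": 40}}

```text
t: 13.3
eef_pos: [0.4534, -0.409, 0.1186]
eef_rot: [0.001, 0.487, 0.873, -0.0]
contact_force: [0.1, 1.3, 6.3]
gripper_width: 0.011
```

```bash
python3 - <<'E'
from h import *
plan([.4534,-.407,.111],2.125,1)
im,d=bot.get_image("scene"); np.savez("s9.npz",im=im,d=d); cv2.imwrite('pics/s9.png',cv2.resize(im[190:330,220:370],None,fx=4,fy=4,interpolation=cv2.INTER_CUBIC))
E
```

```text
pos [ 0.4534 -0.409   0.1186] xang 2.123831845176528 tilt -0.002995959740822585 [ 0.002  -0.0023 -1.    ] F [0.1307 1.349  6.2799] w 0.011045669556098231 t 13.3
[0.17, 0.1, 0.76] [0, 0, np.float64(-0.001)]
```

View pics/s9.png

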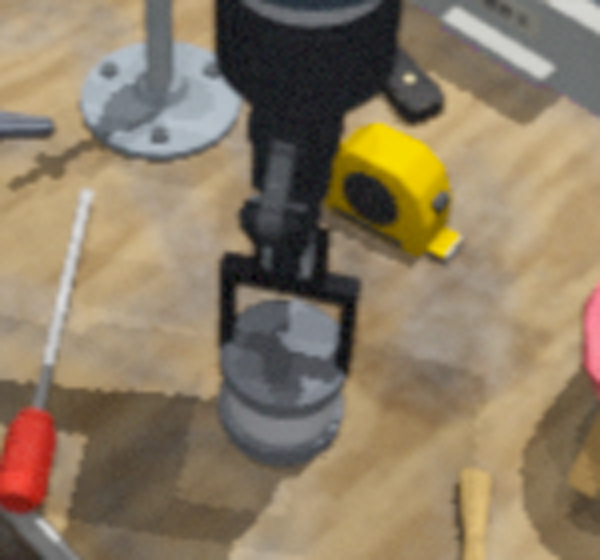

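Request:
{"api": "step_arm", "payload": {"commands": [[[0,0,-1],[0,0,0],0.5],[[0,0,-2],[0,0,0],0.5],[[0,0,-2.5],[0,0,0],0.5],[[0,0,-2],[0,0,0],0.5],[[0,0,0],[0,0,0],0.5]]}}

```text
t: 13.85
eef_pos: [0.4536, -0.4096, 0.1953]
eef_rot: [0.002, 0.487, 0.873, -0.001]
contact_force: [-0.9, -1.1, -1.9]
gripper_width: 0.0113
```

```bash
cat >> h.py <<'E'
def lantern(tag,ang):
    o=bot.get_obs(); p=np.array(o["eef_pos"]); 
    im,d=bot.get_image("scene"); P=cloud("scene",d); np.savez(tag+".npz",im=im,d=d)
    u,v=proj("scene",p-[0,0,.04]).astype(int); x0=min(max(u-75,0),362); y0=min(max(v-70,0),244)
    cv2.imwrite(f'pics/{tag}.png',cv2.resize(im[y0:y0+140,x0:x0+150],None,fx=4,fy=4,interpolation=cv2.INTER_CUBIC)); print("crop origin",x0,y0)
    return p,im,P
E
python3 - <<'E'
from h import *
st(); p,im,P=lantern("s10",2.125); print(p)
m=(np.hypot(P[...,0]-p[0],P[...,1]-p[1])<.045)&(P[...,2]>.03)
h,e=np.histogram(P[m][:,2],bins=np.arange(.05,.25,.003)); print(list(zip(np.round(e,3),h)))
E
```

```text
t 13.85 xang 2.124 radial -125.3 s -206.5 z 195.3 F_r -0.43 F_t 1.36 Fz -1.92 pol -2.043 R 241.6 tz 0.015
crop origin 218 176
[ 0.4536 -0.4096  0.1953]
[(np.float64(0.05), np.int64(0)), (np.float64(0.053), np.int64(0)), (np.float64(0.056), np.int64(0)), (np.float64(0.059), np.int64(0)), (np.float64(0.062), np.int64(0)), (np.float64(0.065), np.int64(0)), (np.float64(0.068), np.int64(0)), (np.float64(0.071), np.int64(0)), (np.float64(0.074), np.int64(1)), (np.float64(0.077), np.int64(8)), (np.float64(0.08), np.int64(28)), (np.float64(0.083), np.int64(34)), (np.float64(0.086), np.int64(31)), (np.float64(0.089), np.int64(84)), (np.float64(0.092), np.int64(47)), (np.float64(0.095), np.int64(29)), (np.float64(0.098), np.int64(26)), (np.float64(0.101), np.int64(33)), (np.float64(0.104), np.int64(24)), (np.float64(0.107), np.int64(32)), (np.float64(0.11), np.int64(25)), (np.float64(0.113), np.int64(20)), (np.float64(0.116), np.int64(7)), (np.float64(0.119), np.int64(8)), (np.float64(0.122), np.int64(31)), (np.float64(0.125), np.int64(31)), (np.float64(0.128), np.int64(38)), (np.float64(0.131
[... 636 characters left out ...]
(30)), (np.float64(0.188), np.int64(40)), (np.float64(0.191), np.int64(42)), (np.float64(0.194), np.int64(89)), (np.float64(0.197), np.int64(62)), (np.float64(0.2), np.int64(21)), (np.float64(0.203), np.int64(12)), (np.float64(0.206), np.int64(12)), (np.float64(0.209), np.int64(15)), (np.float64(0.212), np.int64(16)), (np.float64(0.215), np.int64(12)), (np.float64(0.218), np.int64(23)), (np.float64(0.221), np.int64(33)), (np.float64(0.224), np.int64(17)), (np.float64(0.227), np.int64(38)), (np.float64(0.23), np.int64(17)), (np.float64(0.233), np.int64(12)), (np.float64(0.236), np.int64(13)), (np.float64(0.239), np.int64(5)), (np.float64(0.242), np.int64(2)), (np.float64(0.245), np.int64(2))]
```

View pics/s10.png

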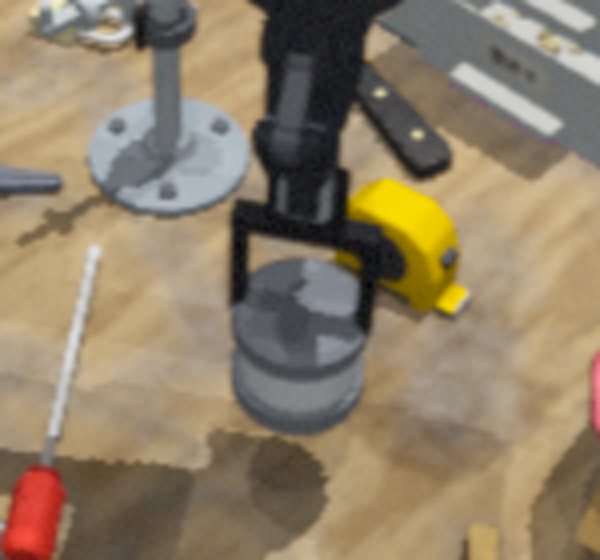

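```bash
python3 - <<'E'
from h import *
plan([.4241,-.1817,.1896],1.48,10)
E
```

```text
pos [ 0.4529 -0.4088  0.1931] xang 2.123744613054151 tilt -0.0024725264574638355 [ 0.0014 -0.0021 -1.    ] F [-0.5099  0.9618 -4.3603] w 0.01111256878070675 t 13.9
[2.08, 0.95, 0.04] [0, 0, np.float64(0.064)]
[2.14, 0.81, 0.04] [0, 0, np.float64(0.064)]
[2.19, 0.67, 0.04] [0, 0, np.float64(0.064)]
[2.23, 0.53, 0.04] [0, 0, np.float64(0.064)]
[2.26, 0.39, 0.04] [0, 0, np.float64(0.064)]
[2.28, 0.24, 0.04] [0, 0, np.float64(0.064)]
[2.29, 0.09, 0.04] [0, 0, np.float64(0.064)]
[2.29, -0.05, 0.04] [0, 0, np.float64(0.064)]
[2.28, -0.2, 0.04] [0, 0, np.float64(0.064)]
[2.26, -0.35, 0.04] [0, 0, np.float64(0.064)]
```

Request:
{"api": "step_arm", "payload": {"commands": [[[2.1,0.95,0],[0,0,0.064],0.5],[[2.1,0.8,0],[0,0,0.064],0.5],[[2.2,0.7,0],[0,0,0.064],0.5],[[2.2,0.5,0],[0,0,0.064],0.5],[[2.3,0.4,0],[0,0,0.064],0.5]]}}

```text
t: 14.4
eef_pos: [0.4369, -0.2927, 0.1897]
eef_rot: [-0.002, 0.621, 0.784, 0.0]
contact_force: [0.6, -0.1, -3.5]
gripper_width: 0.0113
```

Request:
{"api": "step_arm", "payload": {"commands": [[[2.3,0.25,0],[0,0,0.064],0.5],[[2.3,0.1,0],[0,0,0.064],0.5],[[2.3,-0.05,0],[0,0,0.064],0.5],[[2.3,-0.2,0],[0,0,0.064],0.5],[[2.2,-0.35,0],[0,0,0.064],0.5]]}}

```text
t: 14.9
eef_pos: [0.4222, -0.1792, 0.19]
eef_rot: [-0.002, 0.738, 0.675, -0.0]
contact_force: [0.4, -0.9, -3.2]
gripper_width: 0.0107
```

Request:
{"api": "step_arm", "payload": {"commands": [[[0,0,0],[0,0,0],0.5],[[0,0,0],[0,0,0],0.5],[[0,0,0],[0,0,0],0.5]]}}

```text
t: 15.2
eef_pos: [0.4233, -0.1813, 0.1913]
eef_rot: [-0.0, 0.737, 0.676, -0.0]
contact_force: [-0.6, -0.3, -3.0]
gripper_width: 0.011
```

```bash
python3 - <<'E'
from h import *
plan([.4241,-.1817,.1896],1.48,1)
p,im,P=lantern("s11",1.48); print(p)
ci=bot.camera_info('wrist');im,d=bot.get_image('wrist'); np.savez('w11.npz',im=im,d=d,P=cloud('wrist',d,ci)); cv2.imwrite('pics/w11.png',im)
im,d=bot.get_image('top'); np.savez('t11.npz',im=im,d=d); cv2.imwrite('pics/t11.png',cv2.resize(im[130:280,180:320],None,fx=4,fy=4,interpolation=cv2.INTER_CUBIC))
E
```

```text
pos [ 0.4233 -0.1813  0.1913] xang 1.4841451338398388 tilt 0.00017987736429485768 [-0.0008  0.0003 -1.    ] F [-0.6162 -0.3055 -3.0227] w 0.011004822351554863 t 15.2
[-0.03, 0.08, 0.17] [0, 0, np.float64(0.004)]
crop origin 131 125
[ 0.4233 -0.1813  0.1913]
```

View pics/s11.png

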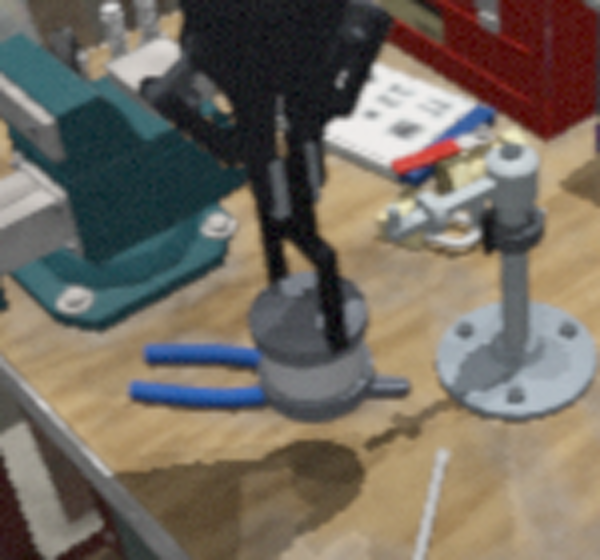

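View pics/w11.png

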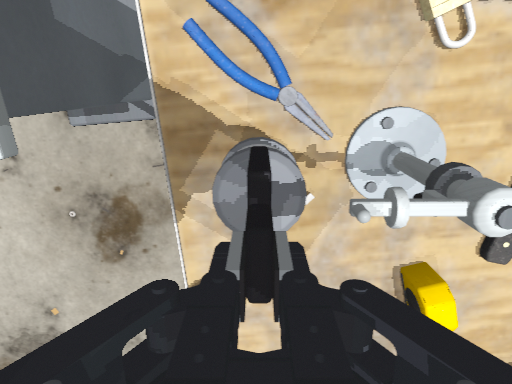

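View pics/t11.png

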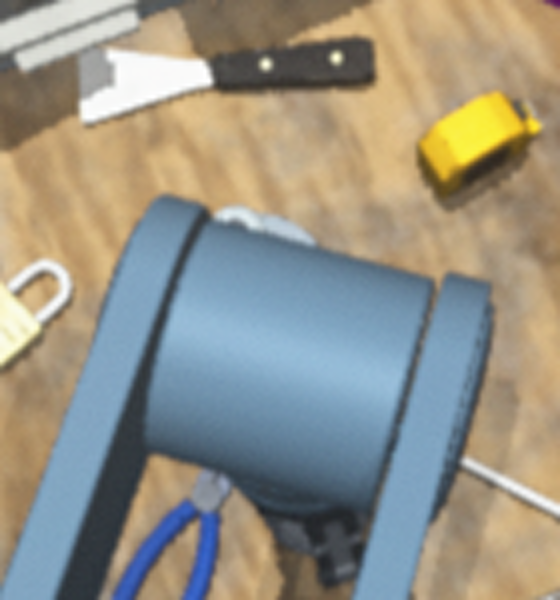

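```bash
python3 - <<'E'
from h import *
z=np.load("w11.npz"); P=z["P"]; im=z["im"]
T=np.array([.4233,-.1813]); a=1.484; x=np.array([np.cos(a),np.sin(a)]); y=np.array([np.sin(a),-np.cos(a)])
v,u=np.indices(P.shape[:2])
m=(u>345)&(v>150)&(v<250)&(P[...,2]>.148)&(P[...,2]<.182); p=P[m]
X=(p[:,:2]-T)@x*1000; Y=(p[:,:2]-T)@y*1000
arm=(Y>20)&(Y<105)
for lo in range(50,150,4):
    k=(Y>=lo)&(Y<lo+4)
    if k.sum()>2: print(lo,k.sum(),"X mid",round((X[k].min()+X[k].max())/2,1),"rng",X[k].min().round(1),X[k].max().round(1),"z",p[k,2].max().round(4))
hub=(Y>115)
# lantern
m=(u>230)&(u<290)&(v>130)&(v<310)&(im.max(-1)<60)&(P[...,2]>.17)&(P[...,2]<.24); q=P[m]
X=(q[:,:2]-T)@x*1000; Y=(q[:,:2]-T)@y*1000
for lo in np.arange(.18,.24,.006):
    k=(q[:,2]>=lo)&(q[:,2]<lo+.006)
    if k.sum()>3: print(round(lo,3),k.sum(),"X",np.percentile(X[k],[2,98]).round(1),"Y",np.percentile(Y[k],[2,98]).round(1))
m=(np.hypot(P[...,0]-T[0],P[...,1]-T[1])<.045)&(P[...,2]>.12)&(P[...,2]<.15); q=P[m]; print("bodytop",np.median(q[:,2]),[(c) for c in cv2.minEnclosingCircle(np.c_[(q[:,:2]-T)@x,(q[:,:2]-T)@y].astype(np.float32)*1000)])
E
```

```text
54 199 X mid 1.3 rng -3.7 6.4 z 0.1736
58 158 X mid 2.1 rng -2.1 6.4 z 0.174
62 64 X mid 3.3 rng 0.1 6.5 z 0.1727
66 110 X mid 1.3 rng -3.7 6.4 z 0.1608
70 119 X mid 1.2 rng -4.1 6.5 z 0.1599
74 120 X mid 1.4 rng -3.7 6.4 z 0.1602
78 509 X mid 1.4 rng -11.2 14.0 z 0.1685
82 275 X mid 1.5 rng -11.1 14.1 z 0.1685
86 58 X mid 1.9 rng -9.6 13.5 z 0.1676
90 96 X mid 1.5 rng -3.8 6.8 z 0.1607
94 122 X mid 1.6 rng -3.5 6.7 z 0.1603
98 119 X mid 1.8 rng -3.1 6.7 z 0.16
102 117 X mid 1.9 rng -2.9 6.8 z 0.1602
106 112 X mid 1.9 rng -2.7 6.6 z 0.1606
110 122 X mid 1.9 rng -3.0 6.7 z 0.1602
114 122 X mid 1.9 rng -3.0 6.8 z 0.1603
118 117 X mid 2.0 rng -2.9 6.9 z 0.1602
122 177 X mid 2.9 rng -2.5 8.3 z 0.1671
126 627 X mid 2.0 rng -9.3 13.3 z 0.1703
130 519 X mid 2.1 rng -11.4 15.7 z 0.1706
134 579 X mid 1.7 rng -14.0 17.5 z 0.175
138 409 X mid 2.0 rng -13.3 17.4 z 0.1752
142 176 X mid 2.1 rng -13.4 17.5 z 0.1745
146 17 X mid -9.4 rng -12.0 -6.9 z 0.1697
0.18 61 X [33.6 34.5] Y [-6.1  4.5]
0.186 66 X [33.5 34.5] Y [-5.8  4.5]
0.192 803 X [17.4 34.1] Y [-5.9  4.9]
0.198 100 X [15.9 18.5] Y [-5.8  4.8]
0.204 120 X [16.1 18.6] Y [-5.9  5. ]
0.21 141 X [ 9.6 18.7] Y [-6.1  7.6]
0.216 170 X [10.2 18.5] Y [-7.2  6.4]
0.222 2076 X [-15.   17.9] Y [-6.2  4.9]
0.228 130 X [-9.2 12.9] Y [-7.2  6.2]
0.234 137 X [-3.3 11.1] Y [-7.3  6.4]
bodytop 0.13428092922060342 [(1.4542522430419922, -0.8610238432884216), 33.38239669799805]
```

Request:
{"api": "step_arm", "payload": {"commands": [[[0,0.8,0],[0,0,-0.01],0.5],[[0,1.2,0],[0,0,0],0.5],[[0,1.2,0],[0,0,0],0.5],[[0,1.0,0],[0,0,0],0.5],[[0,0,0],[0,0,0],0.5]]}}

```text
t: 15.85
eef_pos: [0.4669, -0.1844, 0.1918]
eef_rot: [0.0, 0.734, 0.68, 0.0]
contact_force: [-1.0, -0.1, -3.0]
gripper_width: 0.0113
```

```bash
python3 - <<'E'
from h import *
plan([.4926,-.1875,.19],1.484,1)
p,im,P=lantern("s12",1.48)
E
```

```text
pos [ 0.4669 -0.1844  0.1918] xang 1.494642338448378 tilt -1.7082637397626565e-05 [ 0.0004 -0.     -1.    ] F [-0.9655 -0.1308 -2.9873] w 0.011293612925132175 t 15.85
[-0.11, 2.59, 0.18] [0, 0, np.float64(0.011)]
crop origin 148 116
```

View pics/s12.png

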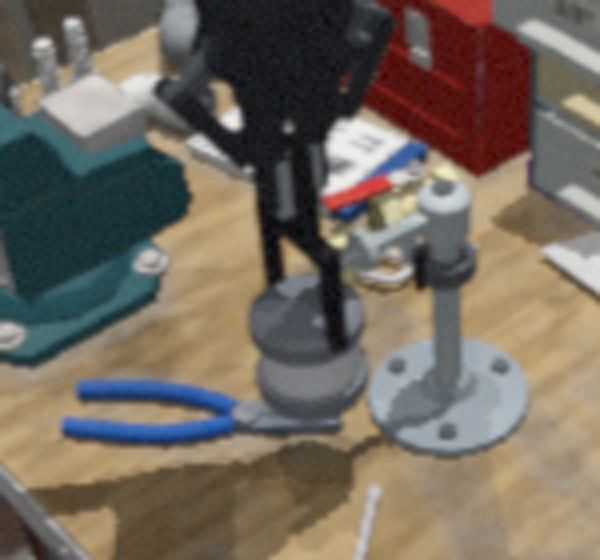

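Request:
{"api": "step_arm", "payload": {"commands": [[[0,1.0,0],[0,0,0],0.5],[[-0.05,1.0,0],[0,0,0],0.5],[[-0.05,0.6,0],[0,0,0],0.5],[[0,0,0],[0,0,0],0.5],[[0,0,0],[0,0,0],0.5]]}}

```text
t: 16.4
eef_pos: [0.4912, -0.1872, 0.1917]
eef_rot: [-0.0, 0.734, 0.679, -0.0]
contact_force: [-1.1, 0.5, -2.3]
gripper_width: 0.0109
```

```bash
python3 - <<'E'
from h import *
plan([.4932,-.1874,.169],1.495,1)
p,im,P=lantern("s13",1.48)
ci=bot.camera_info('wrist');im,d=bot.get_image('wrist'); np.savez('w13.npz',im=im,d=d,P=cloud('wrist',d,ci)); cv2.imwrite('pics/w13.png',cv2.resize(im[120:320,170:400],None,fx=3,fy=3,interpolation=cv2.INTER_CUBIC))
E
```

```text
pos [ 0.4912 -0.1872  0.1917] xang 1.4939838867286477 tilt 0.00015007824685881122 [-0.0006  0.0002 -1.    ] F [-1.0709  0.4945 -2.3209] w 0.010930380408878834 t 16.4
[-0.0, 0.2, 2.27] [0, 0, np.float64(-0.001)]
crop origin 157 112
```

View pics/s13.png

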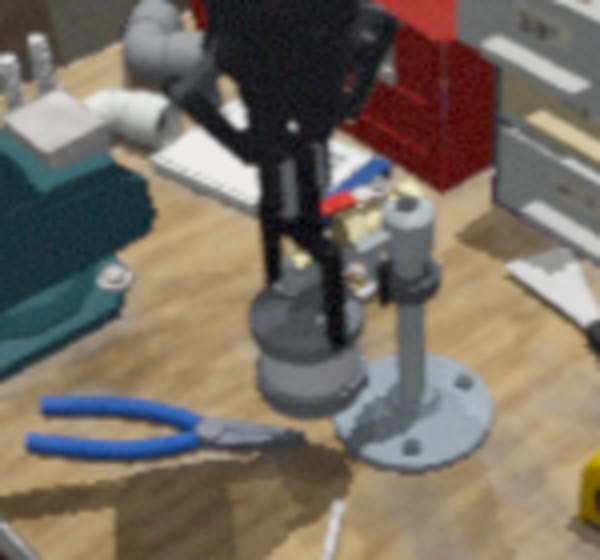

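View pics/w13.png

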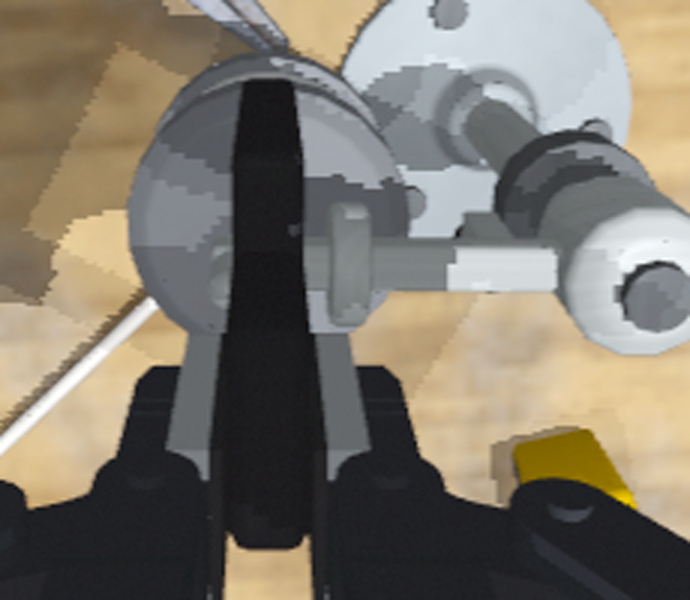

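```bash
python3 - <<'E'
from h import *
z=np.load("w13.npz"); P=z["P"]; im=z["im"]
T=np.array([.4912,-.1872]); a=1.494; x=np.array([np.cos(a),np.sin(a)]); y=np.array([np.sin(a),-np.cos(a)])
v,u=np.indices(P.shape[:2])
m=(u>235)&(u<330)&(v>185)&(v<232)&(P[...,2]>.146)&(P[...,2]<.182)&(im.max(-1)>60); p=P[m]
X=(p[:,:2]-T)@x*1000; Y=(p[:,:2]-T)@y*1000
for lo in range(-20,40,2):
    k=(Y>=lo)&(Y<lo+2)
    if k.sum()>2: print(lo,k.sum(),"X",X[k].min().round(1),X[k].max().round(1),"z",p[k,2].max().round(4))
m=(u>230)&(u<290)&(v>130)&(v<310)&(im.max(-1)<60)&(P[...,2]>.17)&(P[...,2]<.24); q=P[m]
X=(q[:,:2]-T)@x*1000; Y=(q[:,:2]-T)@y*1000
for lo in np.arange(.18,.24,.006):
    k=(q[:,2]>=lo)&(q[:,2]<lo+.006)
    if k.sum()>3: print(round(lo,3),k.sum(),"X",np.percentile(X[k],[2,98]).round(1),"Y",np.percentile(Y[k],[2,98]).round(1))
E
```

```text
-14 14 X 1.0 5.4 z 0.1708
-12 69 X -2.0 6.5 z 0.1728
-10 70 X -1.6 6.2 z 0.174
6 50 X -3.3 6.6 z 0.1599
8 54 X -3.7 6.1 z 0.1603
10 118 X -9.7 12.7 z 0.167
12 149 X -10.4 13.9 z 0.1684
14 139 X -10.6 14.1 z 0.1682
16 139 X -10.6 14.0 z 0.1684
18 82 X -8.9 13.4 z 0.168
20 52 X -3.1 6.2 z 0.16
22 55 X -3.5 6.1 z 0.1605
24 60 X -3.4 6.1 z 0.1597
26 61 X -3.6 6.1 z 0.1604
28 56 X -3.2 6.2 z 0.1599
30 59 X -3.5 6.3 z 0.1601
32 57 X -3.2 6.3 z 0.1609
34 61 X -3.5 6.3 z 0.1601
36 58 X -3.7 6.2 z 0.1602
38 58 X -3.5 6.0 z 0.1597
0.18 63 X [33.9 34.7] Y [-6.3  4.3]
0.186 62 X [33.4 34.8] Y [-6.3  4.5]
0.192 817 X [17.8 34.4] Y [-6.2  4.6]
0.198 103 X [16.7 18.9] Y [-6.   4.5]
0.204 107 X [16.2 18.8] Y [-6.2  4.7]
0.21 140 X [10.7 18.8] Y [-6.  6.]
0.216 171 X [10.4 18.8] Y [-7.4  6.2]
0.222 2065 X [-14.9  18.2] Y [-6.5  4.6]
0.228 143 X [-11.4  14.3] Y [-7.5  6. ]
0.234 136 X [-2.6 11.3] Y [-7.6  6.1]
```

Request:
{"api": "step_arm", "payload": {"commands": [[[0,0.27,0],[0,0,0],0.5],[[0,0,0.5],[0,0,0],0.5],[[0,0,0.5],[0,0,0],0.5],[[0,0,0.4],[0,0,0],0.5],[[0,0,0],[0,0,0],0.5]]}}

```text
t: 17.0
eef_pos: [0.4934, -0.1871, 0.1768]
eef_rot: [-0.001, 0.734, 0.679, -0.0]
contact_force: [0.4, 0.2, -2.7]
gripper_width: 0.0114
```

```bash
python3 - <<'E'
from h import *
plan([.4937,-.1874,.169],1.495,1)
ci=bot.camera_info('wrist');im,d=bot.get_image('wrist'); P=cloud('wrist',d,ci)
cv2.imwrite('pics/w14.png',cv2.resize(im[120:320,170:400],None,fx=3,fy=3,interpolation=cv2.INTER_CUBIC))
o=bot.get_obs(); T=o["eef_pos"][:2]; a=1.494; x=np.array([np.cos(a),np.sin(a)]); y=np.array([np.sin(a),-np.cos(a)])
v,u=np.indices(P.shape[:2])
m=(u>225)&(u<330)&(v>180)&(v<240)&(P[...,2]>.146)&(P[...,2]<.182)&(im.max(-1)>60); p=P[m]
X=(p[:,:2]-T)@x*1000; Y=(p[:,:2]-T)@y*1000
for lo in range(-20,26,2):
    k=(Y>=lo)&(Y<lo+2)
    if k.sum()>2: print(lo,k.sum(),"X",X[k].min().round(1),X[k].max().round(1),"z",p[k,2].max().round(4))
E
```

```text
pos [ 0.4934 -0.1871  0.1768] xang 1.4937227274934983 tilt 0.0008528778181926717 [-0.0013  0.001  -1.    ] F [ 0.3695  0.1736 -2.7246] w 0.011393111230595387 t 17.0
[-0.03, 0.03, 0.78] [0, 0, np.float64(-0.001)]
-16 25 X -0.3 6.1 z 0.1718
-14 80 X 0.2 6.5 z 0.1732
-12 90 X 0.5 6.4 z 0.1742
-10 79 X 0.3 6.6 z 0.1736
-8 27 X 15.5 29.2 z 0.1803
6 60 X -3.5 6.4 z 0.1604
8 122 X -5.7 13.0 z 0.1681
10 137 X -2.1 14.0 z 0.1687
12 137 X -2.2 14.1 z 0.1688
14 141 X -11.5 14.0 z 0.1691
16 78 X -10.1 13.2 z 0.1676
18 67 X -3.5 6.2 z 0.1604
20 72 X -3.3 6.3 z 0.1603
22 61 X -3.7 6.2 z 0.1604
24 69 X -3.7 6.0 z 0.1595
```

View pics/w14.png

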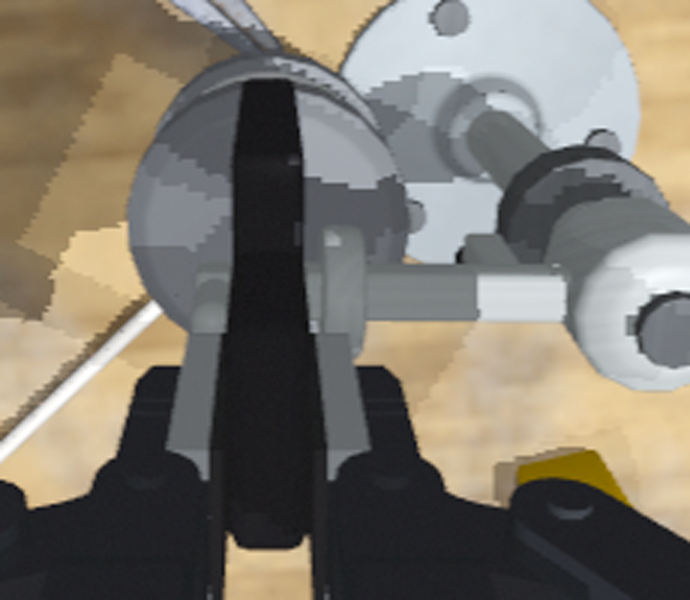

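Request:
{"api": "step_arm", "payload": {"commands": [[[0,0.05,0.3],[0,0,0],0.5],[[0,0,0.3],[0,0,0],0.5],[[0,0,0],[0,0,0],0.5]]}}

```text
t: 17.35
eef_pos: [0.4942, -0.1873, 0.1713]
eef_rot: [-0.0, 0.734, 0.679, -0.0]
contact_force: [0.7, -0.3, -3.4]
gripper_width: 0.0112
```

Request:
{"api": "step_arm", "payload": {"commands": [[[0,0,0.1],[0,0,0],0.5],[[0,0,0],[0,0,0],0.5]]}}

```text
t: 17.55
eef_pos: [0.4944, -0.1875, 0.1708]
eef_rot: [-0.0, 0.734, 0.679, -0.0]
contact_force: [-0.1, 1.2, -3.3]
gripper_width: 0.0111
```

Request:
{"api": "step_arm", "payload": {"commands": [[[0,0,0.1],[0,0,0],0.5],[[0,0,0],[0,0,0],0.5]]}}

```text
t: 17.75
eef_pos: [0.4944, -0.1875, 0.1698]
eef_rot: [-0.0, 0.734, 0.679, -0.0]
contact_force: [-0.0, -0.9, -2.3]
gripper_width: 0.011
```

Request:
{"api": "step_arm", "payload": {"commands": [[[0,0,0.1],[0,0,0],0.5],[[0,0,0],[0,0,0],0.5]]}}

```text
t: 17.95
eef_pos: [0.4944, -0.1875, 0.1688]
eef_rot: [-0.0, 0.734, 0.679, -0.0]
contact_force: [-0.2, -0.2, -3.4]
gripper_width: 0.0113
```

Request:
{"api": "step_arm", "payload": {"commands": [[[0,0,0.08],[0,0,0],0.5],[[0,0,0],[0,0,0],0.5]]}}

```text
t: 18.15
eef_pos: [0.4944, -0.1875, 0.168]
eef_rot: [-0.0, 0.734, 0.679, -0.0]
contact_force: [-0.2, -0.2, -3.2]
gripper_width: 0.0108
```

Request:
{"api": "step_arm", "payload": {"commands": [[[0,0,0.08],[0,0,0],0.5],[[0,0,0],[0,0,0],0.5]]}}

```text
t: 18.35
eef_pos: [0.4945, -0.1876, 0.1675]
eef_rot: [0.0, 0.734, 0.679, 0.0]
contact_force: [-0.7, 0.2, -0.8]
gripper_width: 0.0104
```

Request:
{"api": "step_arm", "payload": {"commands": [[[0,0,0.04],[0,0,0],0.5],[[0,0,0],[0,0,0],0.5],[[0,0,0],[0,0,0],0.5]]}}

```text
t: 18.65
eef_pos: [0.4946, -0.1876, 0.1674]
eef_rot: [0.0, 0.734, 0.679, 0.0]
contact_force: [-1.3, 1.1, 3.8]
gripper_width: 0.0108
```

```bash
python3 - <<'E'
from h import *
st(); p,im,P=lantern("s15",1.48)
im,d=bot.get_image('wrist'); cv2.imwrite('pics/w15.png',cv2.resize(im[120:320,170:400],None,fx=3,fy=3,interpolation=cv2.INTER_CUBIC)); st()
E
```

```text
t 18.65 xang 1.494 radial 1.6 s -69.3 z 167.4 F_r 1.01 F_t 1.41 Fz 3.77 pol 3.042 R 69.3 tz -0.037
crop origin 159 119
t 18.75 xang 1.494 radial 1.6 s -69.3 z 167.3 F_r 0.55 F_t 2.58 Fz 3.35 pol 3.042 R 69.3 tz 0.055
```

View pics/s15.png

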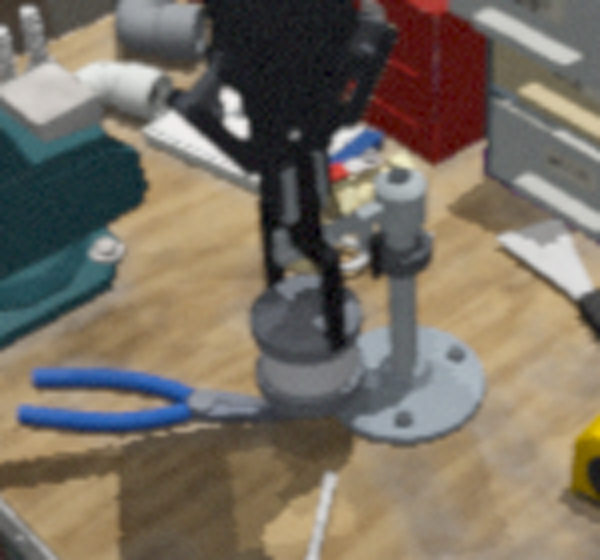

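View pics/w15.png

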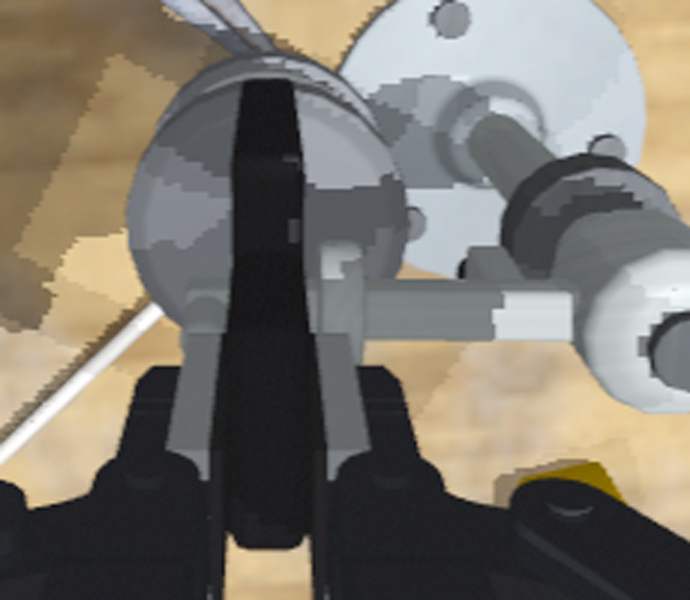

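Request:
{"api": "step_arm", "payload": {"commands": [[[0,0,-0.04],[0,0,0],0.5],[[0,0,0],[0,0,0],1.4],[[0,0,0],[0,0,0],2.0],[[0,0,0],[0,0,0],3.0],[[0,0,0],[0,0,0],3.5]], "squeeze": 20}}

```text
t: 19.25
eef_pos: [0.4945, -0.1875, 0.1672]
eef_rot: [0.0, 0.734, 0.679, 0.0]
contact_force: [-0.1, 0.2, -0.1]
gripper_width: 0.0351
```

```bash
python3 - <<'E'
from h import *
st(); print(bot.get_obs()["gripper_width"])
ci=bot.camera_info('wrist'); im,d=bot.get_image('wrist'); np.savez('w16.npz',im=im,P=cloud('wrist',d,ci)); cv2.imwrite('pics/w16.png',cv2.resize(im[120:320,170:400],None,fx=3,fy=3,interpolation=cv2.INTER_CUBIC)); st()
E
```

```text
t 19.25 xang 1.494 radial 1.6 s -69.3 z 167.2 F_r 0.20 F_t 0.15 Fz -0.06 pol 3.041 R 69.4 tz -0.044
0.03507433803348318
t 19.30 xang 1.494 radial 1.6 s -69.3 z 167.2 F_r 0.74 F_t 0.26 Fz -0.24 pol 3.041 R 69.4 tz -0.005
```

View pics/w16.png

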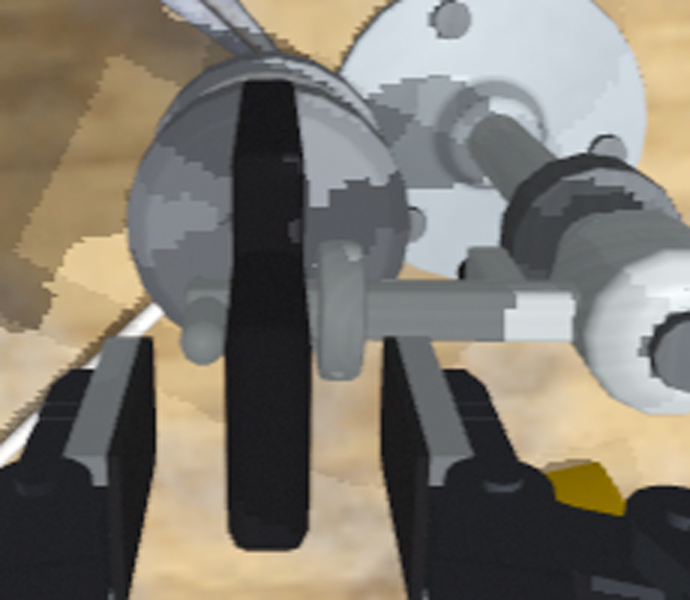

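Lantern hangs free between tip and collar. Withdrawing straight up.

Request:
{"api": "step_arm", "payload": {"commands": [[[0,0,-0.8],[0,0,0],3.5],[[0,0,-1.5],[0,0,0],3.5],[[0,0,-2],[0,0,0],3.5],[[0,0,-2],[0,0,0],3.5],[[0,0,-1],[0,0,0],3.5]]}}

```text
t: 19.8
eef_pos: [0.4953, -0.1881, 0.2429]
eef_rot: [0.002, 0.734, 0.679, 0.0]
contact_force: [-0.1, -0.2, 0.5]
gripper_width: 0.035
```

Request:
{"api": "step_arm", "payload": {"commands": [[[2,-2,0],[0,0,0],3.5],[[3,-3,0],[0,0,0],3.5],[[3,-3,0],[0,0,0],3.5],[[2,-2,0],[0,0,0],3.5],[[0,0,0],[0,0,0],3.5]]}}

```text
t: 20.3
eef_pos: [0.4006, -0.0778, 0.2402]
eef_rot: [-0.0, 0.733, 0.68, 0.0]
contact_force: [-0.0, -0.4, 0.3]
gripper_width: 0.035
```

```bash
python3 - <<'E'
from h import *
st()
im,d=bot.get_image('scene'); np.savez("s17.npz",im=im,d=d); cv2.imwrite('pics/s17.png',cv2.resize(im[120:260,160:320],None,fx=4,fy=4,interpolation=cv2.INTER_CUBIC))
im,d=bot.get_image('top'); np.savez("t17.npz",im=im,d=d); cv2.imwrite('pics/t17.png',cv2.resize(im[130:280,160:340],None,fx=4,fy=4,interpolation=cv2.INTER_CUBIC))
P=cloud("top",d); r=np.hypot(P[...,0]-.563,P[...,1]+.194); m=(r>.02)&(r<.053)&(P[...,2]>.15)&(P[...,2]<.163); p=P[m]
print(len(p),p.mean(0),"hook ang",np.arctan2(p.mean(0)[1]+.1938,p.mean(0)[0]-.563))
E
```

```text
t 20.30 xang 1.496 radial 104.2 s -171.1 z 240.2 F_r -0.37 F_t 0.01 Fz 0.29 pol 2.520 R 200.4 tz 0.028
62 [ 0.5283 -0.19    0.1587] hook ang 3.032364582568265
```

View pics/s17.png

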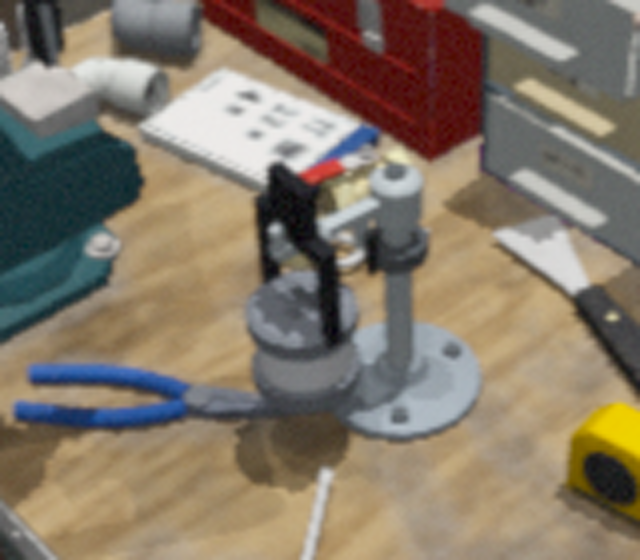

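View pics/t17.png

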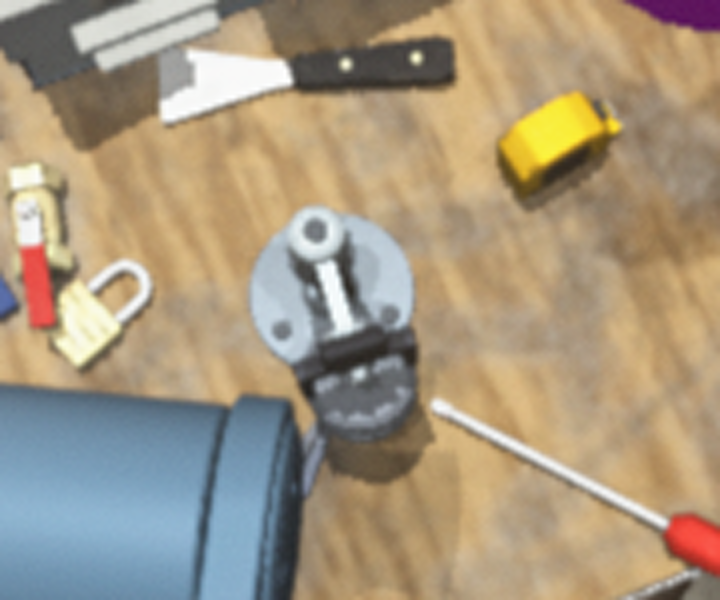

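```bash
python3 - <<'E'
from h import *
for f in ("t7","t17"):
    z=np.load(f+".npz"); P=cloud("top",z["d"]); r=np.hypot(P[...,0]-.563,P[...,1]+.194); m=(r>.02)&(r<.053)&(P[...,2]>.153)&(P[...,2]<.163)&(P[...,0]<.55); p=P[m]
    print(f,len(p),p.mean(0),np.arctan2(p.mean(0)[1]+.1938,p.mean(0)[0]-.563))
im7=np.load("t7.npz")["im"]; im17=np.load("t17.npz")["im"]
a=[cv2.resize(i[178:222,228:262],None,fx=11,fy=11,interpolation=cv2.INTER_CUBIC) for i in (im7,im17)]
cv2.imwrite("pics/cmp.png",np.hstack(a)); print(bot.get_obs()["t"])
z=np.load("s17.npz"); P=cloud("scene",z["d"])
m=(np.hypot(P[...,0]-.494,P[...,1]+.1876)<.04)&(P[...,2]>.1)&(P[...,2]<.118); q=P[m]; print("body top",np.median(q[:,2]),cv2.minEnclosingCircle((q[:,:2]*1000).astype(np.float32)))
E
```

```text
t7 63 [ 0.5275 -0.1899  0.1587] 3.0324453912597424
t17 61 [ 0.5283 -0.19    0.1588] 3.032767223440912
20.4
body top 0.10878902334291907 ((492.59271240234375, -188.35946655273438), 34.43343734741211)
```

View pics/cmp.png

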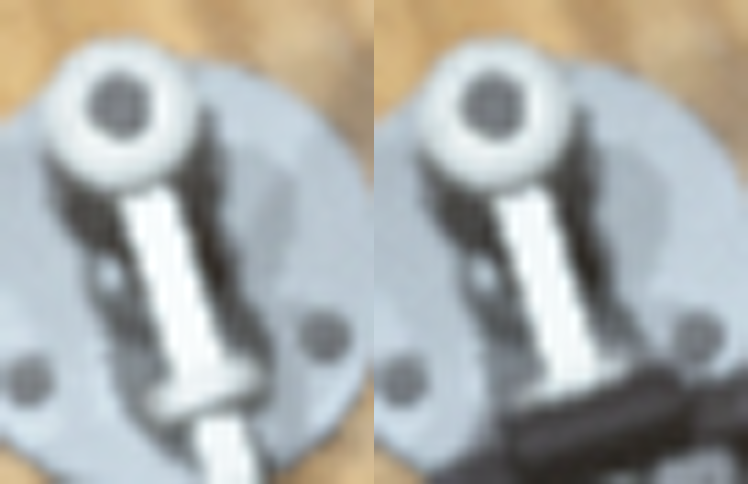

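```bash
python3 -c "
from h import *
print(bot.finish_job()); st()"
```

```text
the job is handed in; nothing more can be done
None
the job is handed in; nothing more can be done
```

The lantern hangs on the hook by its bar, between the collar and the tip, and the job was handed in at about 20.4 s.

**Hook:** I swung it anticlockwise with the closed fingers. The force rose sharply at a hook angle of about 3.05 rad in world axes. I held it there for about 1.4 s at roughly 6–8 N sideways; the highest total reading I took was about 8.5 N, well under the 20 N limit.

**Lantern:** I gripped it by the tab, threaded it over the tip, and lowered it until the arm carried its weight. The wrist view showed it centred in the gap to about 1 mm. The most it pressed on the hook while seating was about 4 N up on the gripper.

**Last checks:**
- The hook angle measured before and after hanging agreed within 0.001 rad (3.032 both times by the same mask), so it did not move off where the push left it. I did not see the lug against the pin directly.
- The lantern hangs upright with its body top at about 0.109 m; I expected 0.111 m.
- The gripper is clear of everything, and the tools look untouched in the pictures.

**Disagreement with the description:** both cameras showed the closed fingertips about 17 mm behind the reported TCP, not 8 mm ahead of it. I worked from the camera measurement.

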